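Clamp a wood block in the tilted drilling jig

ROBOT

A 7-joint arm with a two-finger parallel gripper is mounted at the origin on a cart in front of the work surface, level with it; the furniture and walls round the work are solid. World frame = base frame: x ahead of the robot, y to its left, z up, the work surface at z = 0. Lengths are in m, angles in degrees, forces in N, time in s.
With the tool pointing down it reaches from about 0.425 to 0.875 m from the base axis. Payload 4.7 kg.
Tool frame: the origin (TCP) lies at the very end of the fingers, on their centre line; the grasp point (between the pads) lies 19 mm behind it; x points along the fingers, z is the direction in which the jaws open and shut, and the axes are right-handed (so a half turn about x gives the same grasp; the last joint's range is limited). The gripper opens to 87 mm and grips with 3 to 60 N. Pads are 19 mm wide; open, the fingers measure 117 mm over their backs; the gripper's body (75 mm by 190 mm) begins 51 mm behind the grasp point.
Start: joints at [65.151, 18.392, -4.016, 83.108, 1.295, 78.541, -3.26], TCP at [0.281, -0.586, 0.191] pointing down, gripper open.
Joint ranges: [-163.93, 163.93], [-17.29, 119.83], [-79.2, 71.16], [3.27, 140.29], [-89.18, 269.18], [5.43, 117.66], [-154.24, 154.24]. Speed limits (degrees/s): [147.25, 147.25, 180, 180, 180, 180, 180].

INTERFACE

Orientations are given as [roll, pitch, yaw] about the fixed x, y, z axes, in that order (R = Rz(yaw) Ry(pitch) Rx(roll)).
In Python, from cell import env gives the robot as it stands. The module is installed in compiled form; this text tells all that it offers.
- The arm moves only by the tool drive_tool, never from a script. Its argument "increments" is a list of rows, each a list of 2 entries, a list of its own where there are three numbers: the shift along the tool's x, y, z scaled (see below), then the turn, a rotation vector about the tool's x, y, z scaled (see below). In form: [[[dx, dy, dz], [wx, wy, wz]], ...]. A call has 1 to 10 rows; each row shifts and turns the commanded pose from where the row before left it, along the tool's axes as they then stand; what a row does not reach is not made up. The controller multiplies each number of a shift by 0.04 m and each number of a turn by 120 degrees. A row lasts 1/10 s, in which the tool goes at most 50 mm and 8.59 degrees, less where a joint would pass 70% of its speed; a pose out of reach is approached as far as the arm can. A call with a number of a shift or a turn outside -1 to 1 is refused whole. A call with a gripper value outside its range is refused whole. "hand" is the gripper's target within -1 to 1 (fully open at 1, half-way at 0, shut at -1), set as the call begins (left out, the last holds). The fingers move at their own pace and stop on an object; "squeeze" is the grip in N (left out, the last holds). Time passes only in rows, so rows that do not move let the fingers close. It gives the time, the measured TCP pose, the force and the opening at its end, in the units of the state.
- env.get_obs(): the state, without advancing time (a new reading comes with each control period).
- env.read_camera(name): name is "scene" or "side" or "wrist"; returns a dict with "frame" (400x640x3 uint8, red, green, blue), "fx", "fy", "cx", "cy" (pixels), "R" (3x3) and "t" (3): a world point X has camera coordinates R X + t. Camera axes: x right, y down, z forward; pixel columns grow to the right and rows downward; lengths in m; the calibration is good to about 2 mm. A picture is of the moment at which its call begins. There is no depth.
- env.sign_off(): hands the job in, once; it reports no verdict.
The state is a dict: "time_s": time; "qpos": joint angles; "joint_velocities": joint speeds; "effort": joint torques, N m; "tool_pos": TCP position; "tool_rot": TCP orientation; "force": force on the tool from outside, world axes, zero at the start; "wrist_torque": the same for the moment, N m; "grip_width": finger opening in m.
Only numpy, scipy, OpenCV 4.12 (cv2) and the standard library are available. Lean on these libraries where they do the work, as an engineer would, in place of code of your own. Each camera call takes 0.05 s, during which the arm holds its last target.

TASK

Load the long pale wood block into the tilted drilling jig, flat on the sloping bed, lengthwise between the low guide strips, its lower end against the stop, and let go. Then lift the steel strap by its black knob off its parking place and swing it round its pivot bolt across the block until its slot drops over the second bolt and it lies flat on the block; let go. Do not push the tin, sanding block or short offcut out of place.

Things in the scene. Friction and masses are not known exactly. Their poses are not given: they have to be found in the camera images.
- bed: Fixed sloping grey bed of the jig. x axis up the slope, away from the robot, raised 0.5 rad (28.6 deg) from level; y left along the bed; z square to the bed, leaning toward the robot. Triples (x, y, z) in these notes are mm in this frame. Origin on the bed's top surface amid the block's place, 68 mm over the bench. Bed spans x -85 to 100, y -85 to 165, 12 mm thick.
- block_seat (a point): Where the block's centre belongs: (0, 0, 15), axes as the bed's, block's length along x. Lower stop: bar with its upper face at x -65, y -30 to 30, 20 mm high. Two guide strips, x -62 to 8, 8 mm high, 6 mm wide, inner faces at y 27.5 and -27.5, so the block has 5 mm play each side. Wood grips on the slope: it may stay where it is put rather than slide down to the stop.
- pivot_bolt (a point): On the pivot bolt's axis at (30, 68, 28), the top of its 24 mm thick collar, on which the strap rests; axes as the bed's. Its 10 mm shank stands square to the bed up to z 56; above it a 26 mm wide washer and nut to z 63. The strap's 16 mm hole is loose on it: the strap can swing, tilt a little and rise until its underside is at z 50, but not come off.
- second_bolt (a point): Tip of the brass second bolt at (30, -52, 38), axes as the bed's: 10 mm thick, tapering to 5 mm over its top 4 mm, square to the bed, on a 20 mm thick collar 28 mm high. The strap's underside must be above z 38 to pass over the tip.
- parking_pin (a point): Top of the 8 mm thick parking pin, at about (-46, 122, 37), axes as the bed's, just beside the parked strap on its downhill side. It keeps the strap from swinging down, so the strap must be lifted until its underside is above z 37. The parked strap also rests on a post 18 mm thick, 28 mm high, at (-28, 137).
- rail (a point): Middle of a fixed round rail 14 mm thick along the bed's y over its upper edge, at (88, 40, 125), axes as the bed's; end posts 16 mm thick at y -76 and 156, their heads up to z 136. Because of the rail a vertical gripper has no room at the strap's final place: lean the tool with the bed, fingers closing along the bed's y.
- strap: Loose flat steel strap, 166 x 34 x 6 mm, 0.15 to 0.3 kg, hung on the pivot bolt. Origin: centre of its pivot hole on the underside; x along the strap to the slotted end (148 mm off); z out of its top face. Parked, its x is turned +130 deg from the bed's x about the bed's z; finally it points along the bed's -y, +140 deg further, by way of straight down the slope.
- strap_slot (a point): Centre of the strap's slot on the underside, 120 mm from the pivot hole; slot 30 mm long (along the strap), 16 mm wide, through the 6 mm thickness. In the final place it is round the second bolt, the strap's underside on the block, 30 mm above the bed. Axes as the strap's.
- strap_knob (a point): Middle of the strap's black knob, a plain upright cylinder 18 mm thick standing 52 mm high on the strap's top face, 85 mm from the pivot hole on the centre line. This point is 26 mm above the top face, 32 mm above the underside. It is fixed to the strap; being round it can turn between the fingers, but then rubs and creeps along them, so turn the wrist with the strap if you can. Axes as the strap's.
- block: The long pale wood block, 45 x 130 x 30 mm, 0.06 to 0.13 kg, lying flat on the bench right of the jig. Origin at the centre of its underside, y along its 130 mm length, z up.
- block_centre (a point): Centre of the same block, 15 mm above its underside; grasp it across its 45 mm width (its x axis). Either end may point up the slope. Axes as the block's.
- screw_tin: Bystander: low round brown tin, 90 mm wide, 29 mm high, near the bench's front edge. Origin at the centre of its underside.
- sanding: Bystander: cork sanding block, 64 x 112 x 36 mm, behind the wood block. Origin at the centre of its underside, y along its length.
- short_offcut: Bystander: short dark wood offcut, 60 x 90 x 22 mm, in front of the jig. Origin at the centre of its underside, y along its length.

How it is judged:
By the outcome, as a careful person would: the job done as asked, in the order asked, and still so for the second after the job is handed in, with the robot touching nothing.
It also fails if it takes over 61 s, if anything falls off the work surface, if the arm or the gripper's body presses on something with over 40 N, if the wrist force passes 120 N, or if a joint passes its speed limit or range.

## Working session

There is one attempt and no reset: what is moved stays moved. The work goes in short steps, Python scripts to look and compute and a tool call to move; the robot and the scene stay as the last step left them, time stands still between calls to the robot, and variables do not carry over. Pictures are saved under pics/ and viewed, and the job is handed in when it is done.

Besides the shell and the picture viewer there is one more tool, called as a command line: name --argument value ..., lists and objects as JSON in quotes. drive_tool: Moves the arm, as the interface text tells. Shifts and turns lie within -1 to 1; 1 stands for 0.04 m of shift or 120 degrees of turn. Its arguments: {"type":"object","properties":{"increments":{"type":"array"},"hand":{"type":"number"},"squeeze":{"type":"number"}},"required":["increments"]}

```bash
mkdir -p pics; ls
python3 - <<'E'
from cell import env
import cv2,numpy as np
print(env.get_obs())
for n in ["scene","side","wrist"]:
    c=env.read_camera(n); cv2.imwrite(f"pics/a_{n}.png",c["frame"][:,:,::-1]); 
    print(n,c["fx"],c["fy"],c["cx"],c["cy"],np.round(c["R"],4).tolist(),np.round(c["t"],4).tolist())
E
```

```text
pics
{'time_s': 0.0, 'qpos': array([65.14999807, 18.44014934, -4.01725258, 83.17451824,  1.29474281,
       78.54404801, -3.26078332]), 'joint_velocities': array([ 0.03711359,  0.00667684, -0.10158906, -0.04232472,  0.00867418,
       -0.04702963,  0.0252326 ]), 'effort': array([-6.21227045e-04, -4.91287494e+01, -4.03957972e-01, -3.12530351e+01,
       -6.37532445e-02,  4.37817222e-02,  1.97196414e-04]), 'tool_pos': array([ 0.28114149, -0.58534973,  0.19035286]), 'tool_rot': array([-177.41709607,   89.88641078,  118.24344569]), 'force': array([0.82795548, 0.7359217 , 0.45836696]), 'wrist_torque': array([-0.00787608,  0.08052514,  0.00159286]), 'grip_width': 0.08713612474640471}
scene 445.7050363181695 445.7050363181695 324.2229699398276 196.27769380810182 [[-0.7194, -0.6945, 0.0113], [-0.5298, 0.5381, -0.6556], [0.4492, -0.4776, -0.7551]] [0.3496, 0.3643, 0.9365]
side 446.5226657130863 446.5226657130863 329.2568519304614 199.05301404706015 [[0.9903, -0.139, 0.001], [-0.0697, -0.5032, -0.8613], [0.1203, 0.8529, -0.508]] [-0.521, 0.1666, 0.9463]
wrist 340.3858379757224 340.3858379757224 320.119707322823 202.70523091103303 [[0.4333, -0.9012, -0.0025], [-0.8669, -0.4176, 0.2723], [-0.2465, -0.1158, -0.9622]] [-0.6479, -0.033, 0.3912]
```

View pics/a_scene.png

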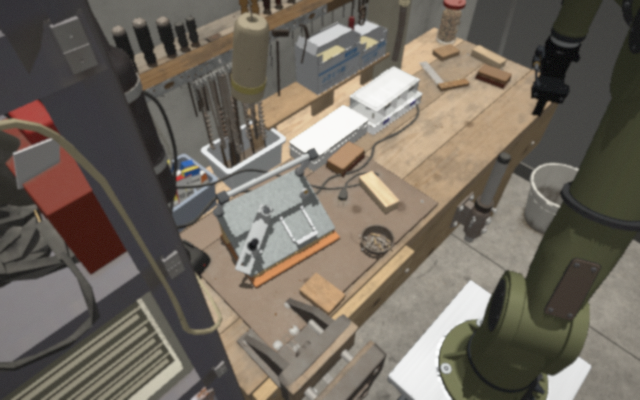

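View pics/a_side.png

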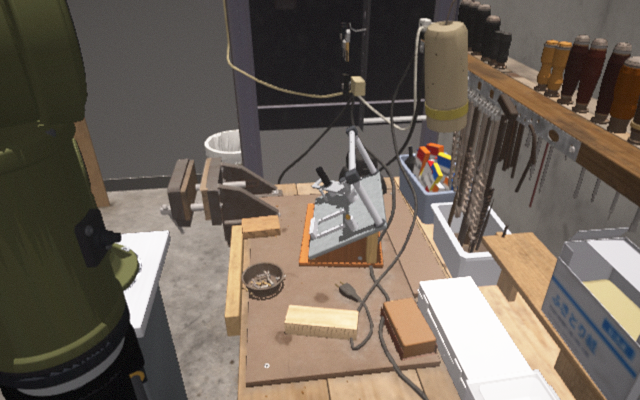

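View pics/a_wrist.png

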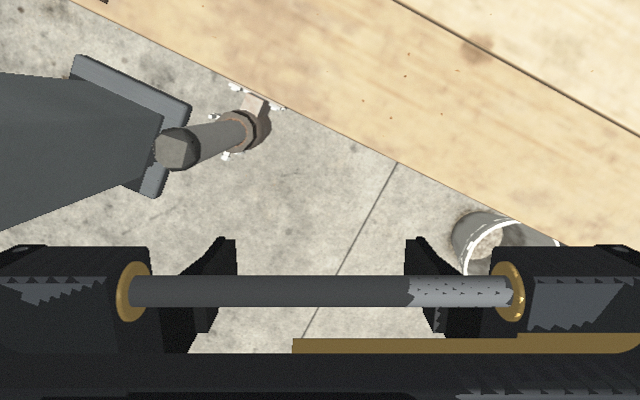

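Run:
```python
import cv2
a=cv2.imread("pics/a_scene.png")[130:320,190:450]; cv2.imwrite("pics/b1.png",cv2.resize(a,None,fx=3,fy=3,interpolation=cv2.INTER_CUBIC))
a=cv2.imread("pics/a_side.png")[120:390,225:455]; cv2.imwrite("pics/b2.png",cv2.resize(a,None,fx=2.2,fy=2.2,interpolation=cv2.INTER_CUBIC))
a=cv2.imread("pics/a_side.png")[120:275,285:405]; cv2.imwrite("pics/b3.png",cv2.resize(a,None,fx=3.8,fy=3.8,interpolation=cv2.INTER_CUBIC))
```

```text
(no output)
```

View pics/b1.png

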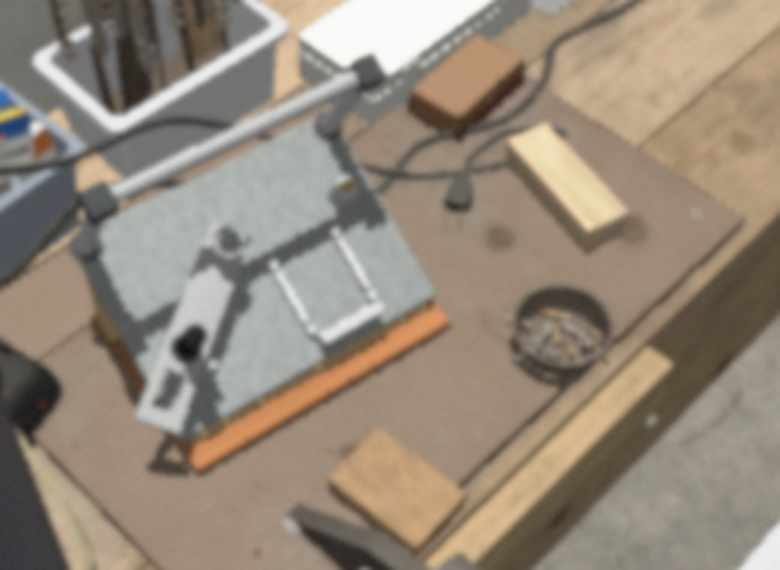

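View pics/b2.png

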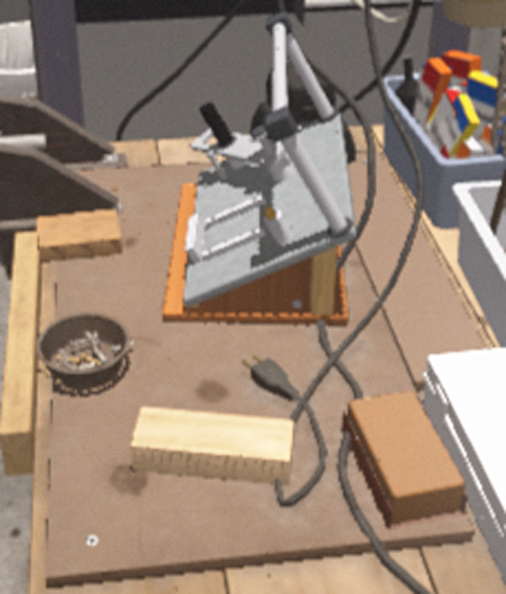

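View pics/b3.png

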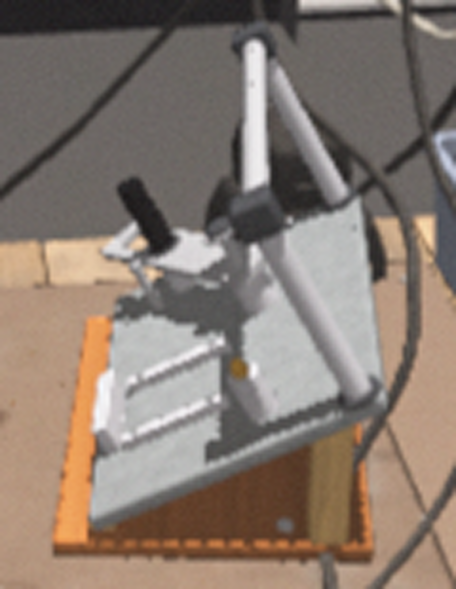

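```bash
cat > h.py <<'E'
import numpy as np,cv2
from scipy.spatial.transform import Rotation as Ro
from scipy.optimize import least_squares
CAM={'scene':(445.705,324.223,196.278,np.array([[-0.7194,-0.6945,0.0113],[-0.5298,0.5381,-0.6556],[0.4492,-0.4776,-0.7551]]),np.array([0.3496,0.3643,0.9365])),
'side':(446.5227,329.257,199.053,np.array([[0.9903,-0.139,0.001],[-0.0697,-0.5032,-0.8613],[0.1203,0.8529,-0.508]]),np.array([-0.521,0.1666,0.9463]))}
def proj(c,X):
    f,cx,cy,R,t=CAM[c]; p=np.atleast_2d(X)@R.T+t
    return np.c_[f*p[:,0]/p[:,2]+cx,f*p[:,1]/p[:,2]+cy]
def ray(c,uv,z):
    f,cx,cy,R,t=CAM[c]; d=R.T@np.array([(uv[0]-cx)/f,(uv[1]-cy)/f,1]); o=-R.T@t
    return o+d*(z-o[2])/d[2]
def bedR(yaw): return Ro.from_euler('z',yaw).as_matrix()@Ro.from_euler('y',-0.5).as_matrix()
def bed2w(p,q): return np.array([p[0],p[1],0.068])+np.atleast_2d(q)/1000@bedR(p[2]).T
E
cat > fit.py <<'E'
from h import *
S=lambda x,y:(285+x/3.8,120+y/3.8)
C=lambda x,y:(190+x/3,130+y/3)
obs=[('side',(-85,-85,0),S(92,518)),('side',(100,-85,0),S(384,388)),('side',(30,-52,36),S(240,368)),
('side',(88,-76,125),S(258,212)),('side',(88,156,125),S(253,42)),
('scene',(-85,-85,0),C(435,300)),('scene',(100,165,0),C(85,235)),('scene',(30,-52,36),C(347,187)),('scene',(88,-76,125),C(370,72)),('scene',(88,156,125),C(100,200)),('scene',(30,68,60),C(228,238))]
def f(p): return np.concatenate([proj(c,bed2w(p,q))[0]-o for c,q,o in obs])
r=least_squares(f,[0.65,0.05,0],loss='soft_l1'); print(r.x,np.degrees(r.x[2])); print(np.round(f(r.x).reshape(-1,2),1).tolist())
p=r.x
# block: top corners at z=.03
S2=lambda x,y:(225+x/2.2,120+y/2.2)
for n,pts in (('side',[S2(138,408),S2(294,421),S2(291,459),S2(132,447)]),('scene',[C(508,143),C(546,124),C(626,212),C(585,230)])):
    print(n,[np.round(ray(n,q,.03),4).tolist() for q in pts])
E
python3 fit.py
```

```text
[ 0.56310287  0.0407021  -0.17569587] -10.066632003681276
[[-1.5, 0.7], [-0.3, 2.3], [-0.8, -1.1], [-0.2, 0.9], [0.3, 0.7], [0.6, -3.0], [-6.2, 0.5], [0.2, -2.2], [-1.9, -0.5], [-1.0, 0.2], [0.0, 0.0]]
side [[0.4234, -0.1738, 0.03], [0.5516, -0.207, 0.03], [0.541, -0.2478, 0.03], [0.4159, -0.2175, 0.03]]
scene [[0.5441, -0.2021, 0.03], [0.5347, -0.2463, 0.03], [0.4126, -0.2123, 0.03], [0.4257, -0.17, 0.03]]
```

```bash
cat > ov.py <<'E'
from h import *
import sys
def overlay(p,blk,src,out,cam,win,s,strapang=130):
    im=cv2.imread(src); x0,y0,x1,y1=win
    im=cv2.resize(im[y0:y1,x0:x1],None,fx=s,fy=s,interpolation=cv2.INTER_CUBIC)
    def ln(W,col):
        q=((proj(cam,W)-[x0,y0]+.5)*s).astype(int); cv2.polylines(im,[q.reshape(-1,1,2)],False,col,1)
    B=lambda L:bed2w(p,np.array(L,float))
    ln(B([(-85,-85,0),(100,-85,0),(100,165,0),(-85,165,0),(-85,-85,0)]),(0,0,255))
    for s_ in (1,-1): ln(B([(-62,s_*27.5,8),(8,s_*27.5,8)]),(0,255,0))
    ln(B([(-65,-30,20),(-65,30,20)]),(0,255,0))
    ln(B([(88,-76,125),(88,156,125)]),(255,0,0))
    ln(B([(30,-52,0),(30,-52,38)]),(255,0,255)); ln(B([(30,68,0),(30,68,63)]),(255,0,255)); ln(B([(-46,122,0),(-46,122,37)]),(255,0,255))
    a=np.radians(strapang); ex=np.array([np.cos(a),np.sin(a),0]);ey=np.array([-ex[1],ex[0],0]); o=np.array([30,68,34.])
    ln(B([o+ex*i+ey*j for i,j in((-18,-17),(148,-17),(148,17),(-18,17),(-18,-17))]),(0,255,255))
    ln(B([o+ex*85,o+ex*85+[0,0,52]]),(0,255,255))
    if blk is not None:
        bx,by,ba=blk;R=Ro.from_euler('z',ba).as_matrix()
        for z in (0,.03): ln(np.array([bx,by,z])+np.array([(i*.0225,j*.065,0) for i,j in((1,1),(1,-1),(-1,-1),(-1,1),(1,1))])@R.T,(255,255,0))
    cv2.imwrite(out,im)
if __name__=="__main__":
    p=[0.5631,0.0407,-0.1757]
    blk=[0.4825,-0.2105,np.arctan2(-.033,.124)-np.pi/2]
    overlay(p,blk,"pics/a_scene.png","pics/o1.png","scene",(190,130,450,320),3)
    overlay(p,blk,"pics/a_side.png","pics/o2.png","side",(270,120,410,350),2.5)
    overlay(p,blk,"pics/a_side.png","pics/o3.png","side",(285,120,405,275),3.8)
E
python3 ov.py
```

```text
(no output)
```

View pics/o1.png

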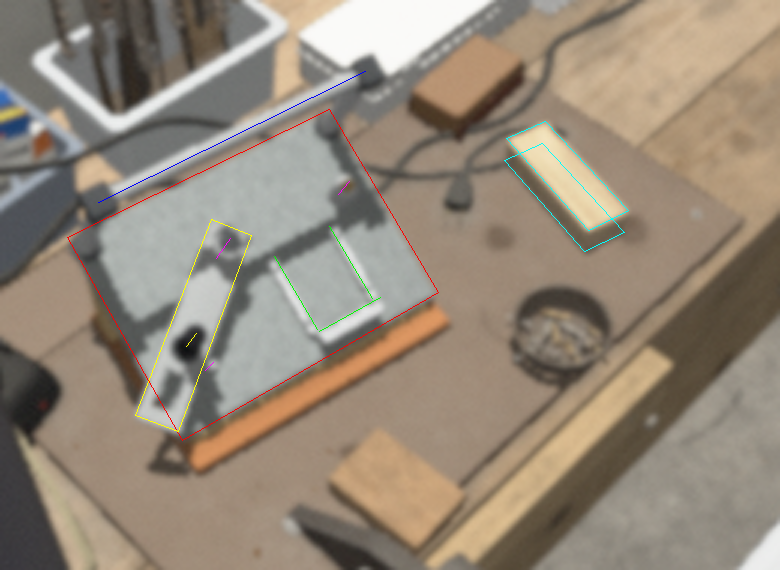

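View pics/o3.png

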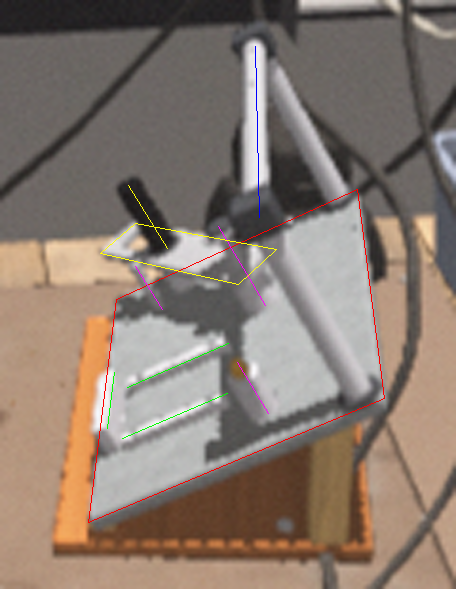

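View pics/o2.png

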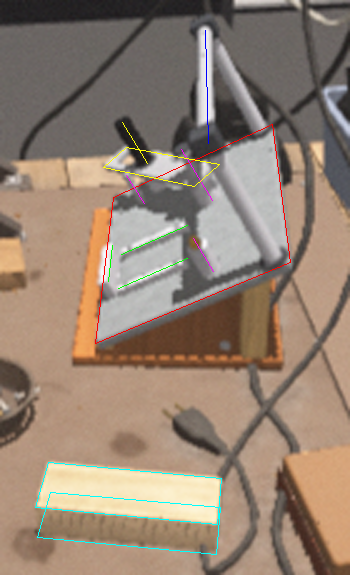

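```bash
cat >> h.py <<'E'
def tri(a,b):
    A=[];y=[]
    for c,uv in (('scene',a),('side',b)):
        f,cx,cy,R,t=CAM[c]; d=R.T@np.array([(uv[0]-cx)/f,(uv[1]-cy)/f,1]); d/=np.linalg.norm(d);P=np.eye(3)-np.outer(d,d);A.append(P);y.append(P@(-R.T@t))
    s=np.linalg.lstsq(np.vstack(A),np.concatenate(y),rcond=None); return s[0],s[1]
def toolR(rpy): return Ro.from_euler('xyz',rpy,degrees=True).as_matrix()
def incr(Rc,pc,Rt,pt):
    """total shift (tool axes, m) and rotvec (deg) from current to target"""
    return Rc.T@(np.array(pt)-pc), np.degrees(Ro.from_matrix(Rc.T@Rt).as_rotvec())
E
python3 - <<'E'
from h import *
print(tri((247,95),(446,122)), tri((250,15),(446,25)))
R=toolR([-177.417,89.886,118.243]); print(np.round(R,3))
p=[0.5631,0.0407,-0.1757]; print(np.round(bedR(p[2]),3))
E
```

```text
(array([ 0.75257425, -0.00760182,  0.30866232]), array([2.76278201e-05])) (array([ 0.72488209, -0.02651152,  0.49819746]), array([4.6138842e-05]))
[[-0.001  0.901  0.433]
 [ 0.002  0.433 -0.901]
 [-1.    -0.    -0.002]]
[[ 0.864  0.175 -0.472]
 [-0.153  0.985  0.084]
 [ 0.479  0.     0.878]]
```

drive_tool --increments '[[[0, 0, 0], [0.0675, 0, 0]], [[0, 0, 0], [0.0675, 0, 0]], [[0, 0, 0], [0.0675, 0, 0]], [[0, 0, 0], [0.0675, 0, 0]], [[0, 0, 0], [0.0675, 0, 0]], [[0, 0.2, -0.5], [0, 0, 0]], [[0.1, 0.2, -0.86], [0, 0, 0]], [[0.1, 0.2, -0.86], [0, 0, 0]], [[0.1, 0.2, -0.86], [0, 0, 0]], [[0.1, 0.2, -0.86], [0, 0, 0]]]' --hand 1 --squeeze 30

```text
time_s: 1.15
tool_pos: [0.3608, -0.4423, 0.175]
tool_rot: [-114.5, 90.0, 140.6]
force: [0.2, -0.2, -0.0]
grip_width: 0.087
```

drive_tool --increments '[[[0.1, 0.2, -0.86], [0, 0, 0]], [[0.1, 0.2, -0.86], [0, 0, 0]], [[0.1, 0.2, -0.86], [0, 0, 0]], [[0.1, 0.2, -0.86], [0, 0, 0]], [[0.1, 0.2, -0.86], [0, 0, 0]], [[0.1, 0.2, -0.86], [0, 0, 0]], [[0.1, 0.2, -0.86], [0, 0, 0]], [[0.15, 0.2, -0.38], [0, 0, 0]], [[0, 0, 0], [0, 0, 0]]]'

```text
time_s: 2.05
tool_pos: [0.4889, -0.2093, 0.1406]
tool_rot: [-139.1, 89.9, 116.4]
force: [0.2, -0.1, 0.1]
grip_width: 0.0868
```

```bash
cat > look.py <<'E'
import sys
from cell import env
import cv2,numpy as np,pickle
tag=sys.argv[1]
for n in sys.argv[2:]:
    c=env.read_camera(n); cv2.imwrite(f"pics/{tag}_{n}.png",c["frame"][:,:,::-1]); pickle.dump({k:c[k] for k in c if k!='frame'},open(f"pics/{tag}_{n}.pkl","wb"))
o=env.get_obs(); print(o['time_s'],np.round(o['tool_pos'],4),np.round(o['tool_rot'],2),np.round(o['qpos'],1),np.round(o['force'],1),o['grip_width'])
E
python3 look.py c wrist
```

```text
2.1 [ 0.4878 -0.2118  0.1409] [-90.62  89.92 164.69] [ 35.7   6.7 -16.2 103.3   2.   70.4 -85.7] [-0.7 -0.5 -0.7] 0.08718012716653002
```

View pics/c_wrist.png

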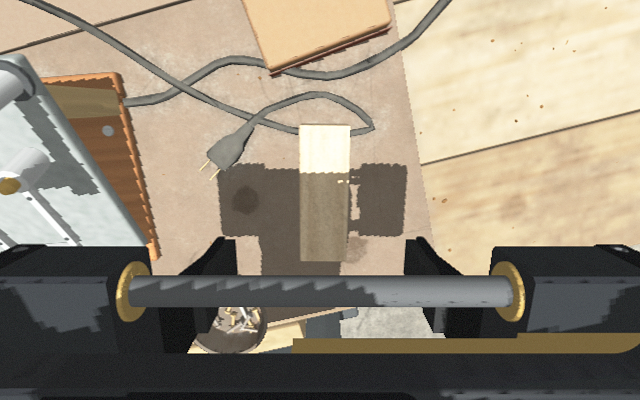

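```bash
cat >> h.py <<'E'
import pickle
def loadcam(tag,n='wrist'):
    c=pickle.load(open(f'pics/{tag}_{n}.pkl','rb')); CAM[tag]=(c['fx'],c['cx'],c['cy'],np.array(c['R']),np.array(c['t']))
E
python3 - <<'E'
from h import *
loadcam('c'); print(CAM['c'])
for q in [(299.5,124),(350.5,124),(350,261),(301,261)]: print(np.round(ray('c',q,.03),4))
R=toolR([-90.62,89.92,164.69]);print(np.round(R,3))
E
python3 -c "
import cv2;a=cv2.imread('pics/c_wrist.png')[100:280,200:420];cv2.imwrite('pics/c2.png',cv2.resize(a,None,fx=3,fy=3))"
```

```text
(340.3858379757224, 320.119707322823, 202.70523091103303, array([[-0.25033069, -0.96815604, -0.00290216],
       [-0.93124477,  0.23996473,  0.27422638],
       [-0.26479751,  0.07134991, -0.96166079]]), array([-0.07875393,  0.48573969,  0.48583509]))
[ 0.5511 -0.2054  0.03  ]
[ 0.54   -0.2484  0.03  ]
[ 0.4131 -0.2184  0.03  ]
[ 0.425  -0.1721  0.03  ]
[[-0.001  0.967 -0.254]
 [ 0.    -0.254 -0.967]
 [-1.    -0.001 -0.   ]]
```

View pics/c2.png

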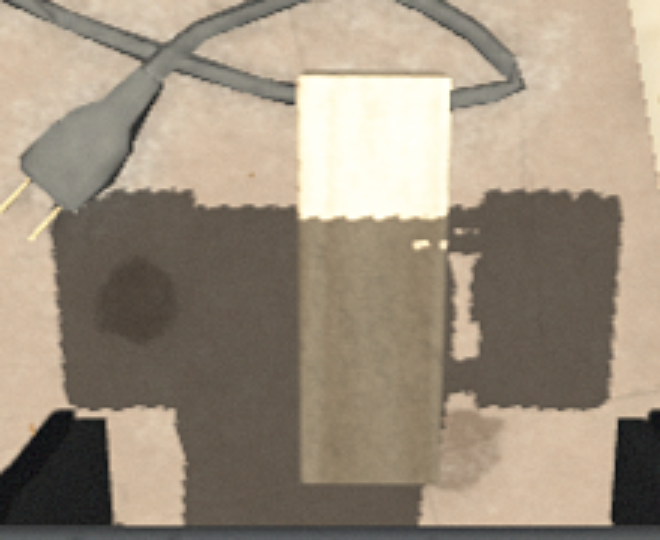

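drive_tool --increments '[[[0.4, -0.15, 0.02], [-0.006, 0, 0]], [[0.8, 0, 0], [0, 0, 0]], [[0.8, 0, 0], [0, 0, 0]], [[0.7, 0, 0], [0, 0, 0]], [[0.35, 0, 0], [0, 0, 0]], [[0.2, 0, 0], [0, 0, 0]], [[0, 0, 0], [0, 0, 0]]]'

```text
time_s: 2.8
tool_pos: [0.4813, -0.2127, 0.0111]
tool_rot: [-80.1, 89.9, 175.7]
force: [0.9, 0.1, -0.1]
grip_width: 0.087
```

```bash
python3 look.py d side
```

```text
2.85 [ 0.4822 -0.2128  0.0121] [ 59.5   89.95 -44.66] [ 35.2  13.8 -15.9 111.4   4.6  55.4 -86.9] [-0.1 -0.6  0.3] 0.08699313346064977
```

View pics/d_side.png

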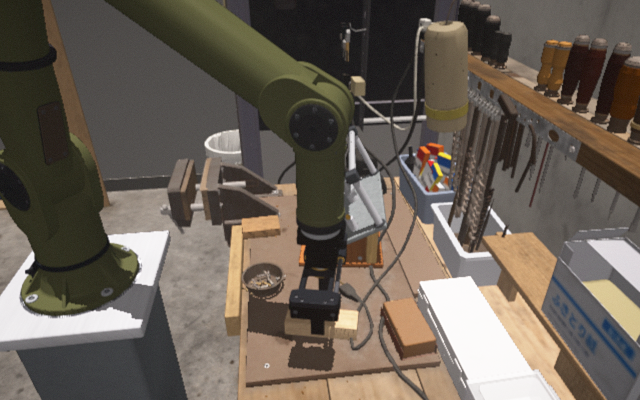

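drive_tool --increments '[[[0, 0, 0], [0, 0, 0]], [[0, 0, 0], [0, 0, 0]], [[0, 0, 0], [0, 0, 0]], [[0, 0, 0], [0, 0, 0]], [[0, 0, 0], [0, 0, 0]], [[0, 0, 0], [0, 0, 0]]]' --hand -1 --squeeze 30

```text
time_s: 3.45
tool_pos: [0.4819, -0.212, 0.0115]
tool_rot: [24.5, 90.0, -79.6]
force: [0.0, 0.1, -0.3]
grip_width: 0.0476
```

drive_tool --increments '[[[-0.2, 0, 0], [0, 0, 0]], [[-0.5, 0, 0], [0, 0, 0]], [[-0.9, 0, 0], [0, 0, 0]], [[-0.9, 0, 0], [0, 0, 0]], [[-0.9, 0, 0], [0, 0, 0]], [[-0.9, 0, 0], [0, 0, 0]], [[-0.7, 0, 0], [0, 0, 0]], [[0, 0, 0], [0, 0, 0]]]'

```text
time_s: 4.25
tool_pos: [0.4846, -0.213, 0.2169]
tool_rot: [77.8, 89.5, -26.3]
force: [-0.4, -0.0, 0.7]
grip_width: 0.0006
```

```bash
python3 look.py e wrist
cat > tgt.py <<'E'
from h import *
import sys
from cell import env
BED=[0.5631,0.0407,-0.1757]
def cur():
    o=env.get_obs(); return toolR(o['tool_rot']),o['tool_pos']
def bedtool(jawdeg):  # tool x=-bed z, tool z at jawdeg in bed plane
    a=np.radians(jawdeg); B=bedR(BED[2]); z=B@[np.cos(a),np.sin(a),0]; x=-B[:,2]; return np.c_[x,np.cross(z,x),z]
def rep(jaw,q):
    R,p=cur(); Rt=bedtool(jaw); pt=bed2w(BED,q)[0]
    s,w=incr(R,p,Rt,pt); print('cur bed pos',np.round((p-[BED[0],BED[1],.068])@bedR(BED[2])*1000,1),'target world',np.round(pt,4))
    print('rotvec deg cur->tgt',np.round(w,2),'units',np.round(w/120,4),'| shift in TARGET tool axes units',np.round(Rt.T@(pt-p)/.04,3), 'in current axes',np.round(s/.04,3))
if __name__=="__main__": rep(float(sys.argv[1]),[float(v) for v in sys.argv[2:5]])
E
python3 tgt.py -90 0 0 81
```

```text
4.3 [ 0.4833 -0.2125  0.2143] [ 76.63  89.71 -27.49] [ 36.3   3.4 -16.1  98.3   1.   78.2 -84.1] [ 0.1 -0.3 -0.7] 0.0003704940856813501
cur bed pos [  40.  -263.2  144.8] target world [0.5249 0.0475 0.1391]
rotvec deg cur->tgt [-3.94  1.09 28.35] units [-0.0329  0.0091  0.2363] | shift in TARGET tool axes units [ 1.596 -1.    -6.581] in current axes [ 1.869 -0.586 -6.559]
```

View pics/e_wrist.png

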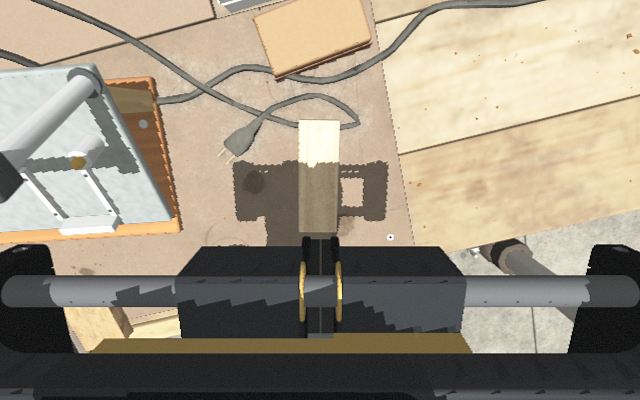

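drive_tool --increments '[[[0, 0, 0], [0, 0, 0]], [[0, 0, 0], [0, 0, 0]], [[0, 0, 0], [0, 0, 0]], [[0, 0, 0], [0, 0, 0]], [[0.4, 0, 0], [0, 0, 0]], [[0.8, 0, 0], [0, 0, 0]], [[0.8, 0, 0], [0, 0, 0]], [[0.8, 0, 0], [0, 0, 0]]]' --hand 1

```text
time_s: 5.1
tool_pos: [0.4817, -0.212, 0.0981]
tool_rot: [-14.5, 90.0, -118.6]
force: [1.0, -0.4, 0.3]
grip_width: 0.0566
```

```bash
python3 look.py f wrist;python3 -c "
import cv2;a=cv2.imread('pics/f_wrist.png')[60:300,0:440];cv2.imwrite('pics/f2.png',cv2.resize(a,None,fx=1.8,fy=1.8))"
```

```text
5.15 [ 0.4779 -0.2103  0.0924] [-101.33   89.45  154.55] [ 35.9   8.4 -16.2 107.3   2.5  65.2 -85.3] [-2.4  1.3 -4.2] 0.06071319204416859
```

View pics/f2.png

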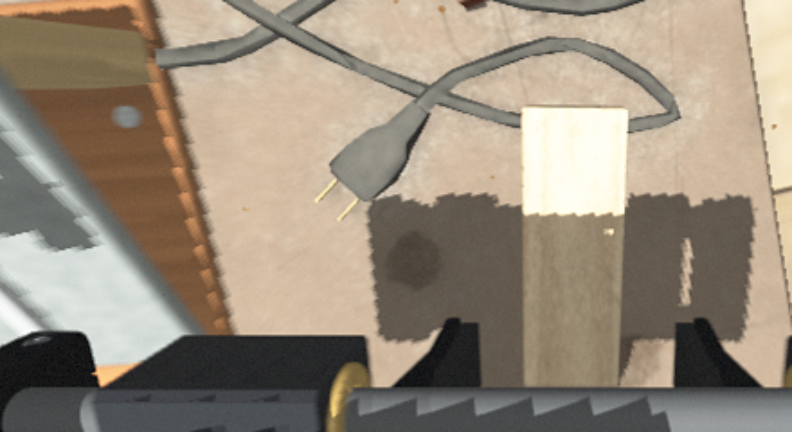

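drive_tool --increments '[[[0, 0, 0], [0, 0, 0]], [[0, 0, 0], [0, 0, 0]], [[0, 0, 0], [0, 0, 0]], [[0, 0, 0], [0, 0, 0]]]'

```text
time_s: 5.55
tool_pos: [0.4831, -0.2125, 0.1012]
tool_rot: [75.9, 89.8, -28.3]
force: [-0.2, 0.1, 0.0]
grip_width: 0.0852
```

```bash
python3 -c "
from tgt import *
R,p=cur();print(p,np.round(R,3),R.T@(np.array([.482,-.2115,.0115])-p)/.04)"
```

```text
[ 0.48306726 -0.21252917  0.10120603] [[ 0.003  0.97  -0.244]
 [-0.001 -0.244 -0.97 ]
 [-1.     0.003  0.001]] [ 2.24253046 -0.03883532 -0.02012186]
```

drive_tool --increments '[[[0.5, -0.03, -0.02], [0, 0, 0]], [[0.7, 0, 0], [0, 0, 0]], [[0.6, 0, 0], [0, 0, 0]], [[0.3, 0, 0], [0, 0, 0]], [[0.14, 0, 0], [0, 0, 0]], [[0, 0, 0], [0, 0, 0]]]'

```text
time_s: 6.15
tool_pos: [0.4811, -0.211, 0.01]
tool_rot: [62.8, 90.0, -41.3]
force: [-0.7, 1.0, 0.6]
grip_width: 0.0868
```

drive_tool --increments '[[[0, 0, 0], [0, 0, 0]], [[0, 0, 0], [0, 0, 0]], [[0, 0, 0], [0, 0, 0]], [[0, 0, 0], [0, 0, 0]], [[0, 0, 0], [0, 0, 0]], [[0, 0, 0], [0, 0, 0]], [[0, 0, 0], [0, 0, 0]], [[0, 0, 0], [0, 0, 0]], [[0, 0, 0], [0, 0, 0]]]' --hand -1

```text
time_s: 7.05
tool_pos: [0.4809, -0.211, 0.0098]
tool_rot: [-36.7, 90.0, -140.8]
force: [0.1, 0.6, -0.3]
grip_width: 0.0228
```

```bash
python3 look.py g side scene wrist;python3 -c "
import cv2;a=cv2.imread('pics/g_side.png')[240:380,240:420];b=cv2.imread('pics/g_scene.png')[130:270,320:500];cv2.imwrite('pics/g2.png',cv2.resize(cv2.hconcat([a,b]),None,fx=2.2,fy=2.2,interpolation=2))"
```

```text
7.2 [ 0.4809 -0.2109  0.0098] [ -18.38   90.   -122.5 ] [ 35.3  13.8 -16.  111.7   4.6  55.1 -87.1] [-0.7  0.1  0.4] 0.011153514260277936
```

View pics/g2.png

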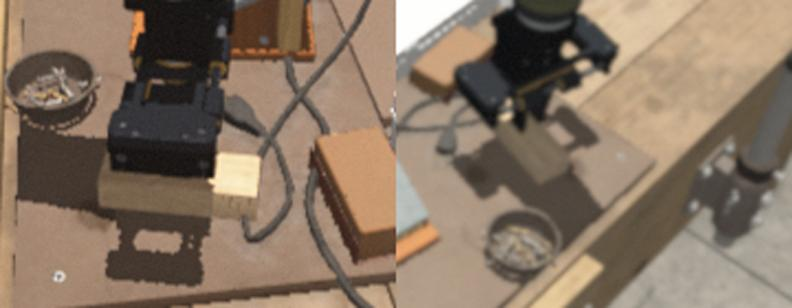

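View pics/g_wrist.png

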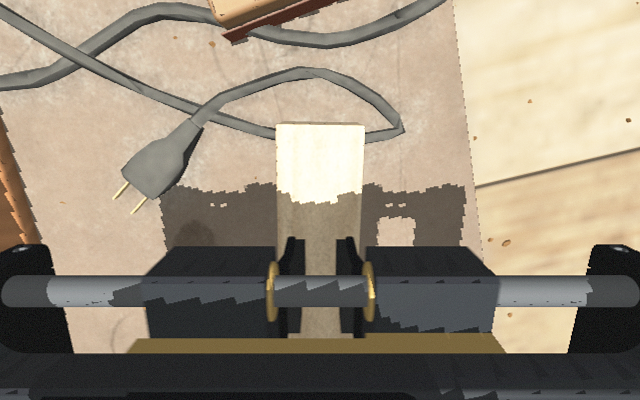

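```bash
python3 - <<'E'
from h import *
loadcam('g'); f,cx,cy,R,t=CAM['g']; print(-R.T@t, R)
for z in (.0098,.03,.05,.08,.1,.15): print(z,proj('g',[.481,-.211,z]),proj('side',[.481,-.211,z]),proj('scene',[.481,-.211,z]))
for q in [(276,124),(363.5,124)]: print(ray('g',q,.03))
E
python3 look.py g1 side; python3 -c "
import cv2;a=cv2.imread('pics/g1_side.png')[230:370,250:410];cv2.imwrite('pics/g2.png',cv2.resize(a,None,fx=4,fy=4,interpolation=2))"
```

```text
[ 0.55328226 -0.22827669  0.20313151] [[-0.24364224 -0.9698642  -0.0013758 ]
 [-0.93310045  0.23401938  0.27305399]
 [-0.26450332  0.06781124 -0.96199773]]
0.0098 [[321.96944843 233.56273234]] [[320.90298599 324.85662721]] [[377.96021968 192.52266871]]
0.03 [[322.1111995 246.8204004]] [[320.80816602 316.84912089]] [[378.70890104 187.67999892]]
0.05 [[322.28393063 262.97556582]] [[320.71188476 308.71820962]] [[379.46868034 182.76554467]]
0.08 [[322.63285203 295.60942279]] [[320.56278129 296.12648463]] [[380.6444186  175.16055737]]
0.1 [[322.95909361 326.12208559]] [[320.46011442 287.45631057]] [[381.45336944 169.92804855]]
0.15 [[324.54389153 474.34477567]] [[320.19124528 264.75042622]] [[383.56950957 156.24029227]]
[ 0.55038224 -0.20472792  0.03      ]
[ 0.53980751 -0.24683474  0.03      ]
7.25 [ 0.4809 -0.2109  0.0098] [ -38.21   90.   -142.33] [ 35.3  13.8 -16.  111.7   4.6  55.1 -87.1] [ 0.5  0.4 -0.1] 0.007258888567291137
```

View pics/g2.png

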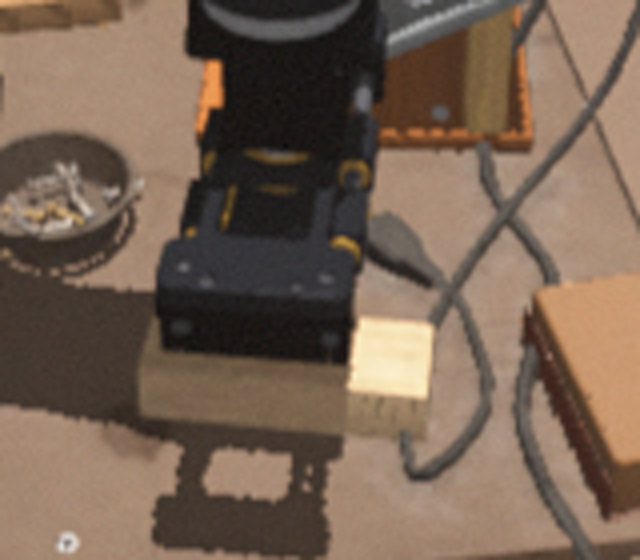

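```bash
python3 - <<'E'
from h import *
for y in (-.16,-.211,-.26,-.306):
  for z in (.05,.08,.1): print(y,z,proj('side',[[.44,y,z],[.52,y,z]]).round(0).tolist())
E
cat pics/g_wrist.pkl >/dev/null; python3 look.py g3 scene; python3 -c "
import cv2;a=cv2.imread('pics/g3_scene.png')[120:240,320:460];cv2.imwrite('pics/g4.png',cv2.resize(a,None,fx=5,fy=5,interpolation=2))
a=cv2.imread('pics/g_wrist.png')[220:350,240:400];cv2.imwrite('pics/g5.png',cv2.resize(a,None,fx=4,fy=4,interpolation=2))"
```

```text
-0.16 0.05 [[296.0, 292.0], [338.0, 288.0]]
-0.16 0.08 [[295.0, 279.0], [338.0, 275.0]]
-0.16 0.1 [[295.0, 271.0], [338.0, 267.0]]
-0.211 0.05 [[298.0, 311.0], [342.0, 307.0]]
-0.211 0.08 [[297.0, 298.0], [342.0, 294.0]]
-0.211 0.1 [[297.0, 290.0], [343.0, 285.0]]
-0.26 0.05 [[300.0, 332.0], [347.0, 327.0]]
-0.26 0.08 [[300.0, 319.0], [347.0, 314.0]]
-0.26 0.1 [[299.0, 310.0], [348.0, 305.0]]
-0.306 0.05 [[303.0, 354.0], [352.0, 348.0]]
-0.306 0.08 [[302.0, 341.0], [352.0, 335.0]]
-0.306 0.1 [[302.0, 331.0], [353.0, 326.0]]
7.3 [ 0.481  -0.211   0.0099] [ 21.3   89.99 -82.82] [ 35.3  13.8 -16.  111.7   4.6  55.1 -87.1] [-0.2  0.2  0.5] 0.0044206854758939654
```

View pics/g4.png

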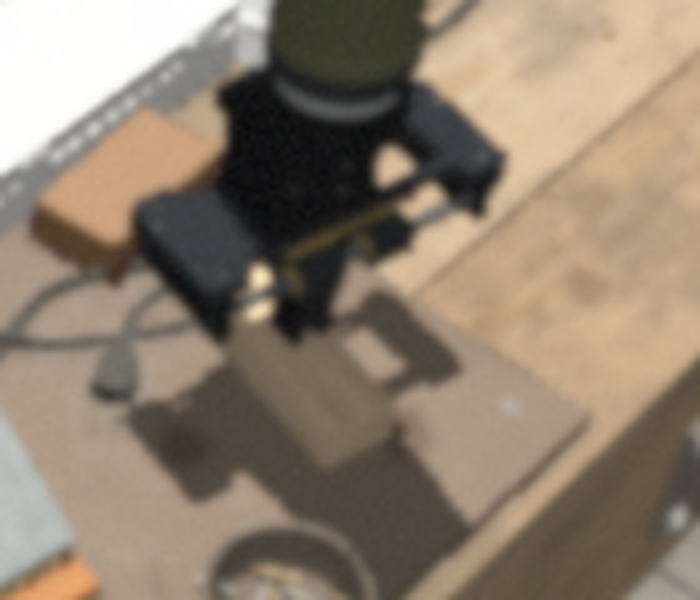

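View pics/g5.png

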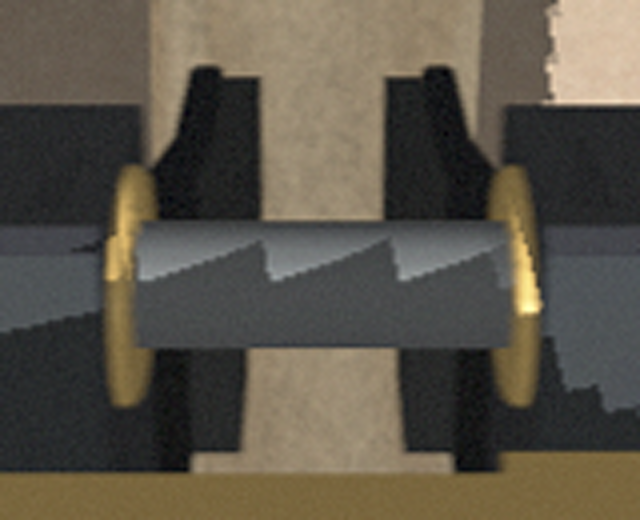

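drive_tool --increments '[[[-0.4, 0, 0], [0, 0, 0]], [[0, 0, 0], [0, 0, 0]], [[0, 0, 0], [0, 0, 0]], [[0, 0, 0], [0, 0, 0]], [[0, 0, 0], [0, 0, 0]], [[0, 0, 0], [0, 0, 0]], [[0, 0, 0], [0, 0, 0]], [[0, 0, 0], [0, 0, 0]], [[0, 0, 0], [0, 0, 0]]]' --hand 1

```text
time_s: 8.2
tool_pos: [0.4809, -0.211, 0.0258]
tool_rot: [18.4, 90.0, -85.7]
force: [0.1, 0.2, 0.1]
grip_width: 0.0681
```

drive_tool --increments '[[[0.2, 0, 0], [0, 0, 0]], [[0.2, 0, 0], [0, 0, 0]], [[0.1, 0, 0], [0, 0, 0]], [[0.08, 0, 0], [0, 0, 0]], [[0.05, 0, 0], [0, 0, 0]], [[0, 0, 0], [0, 0, 0]]]'

```text
time_s: 8.8
tool_pos: [0.4808, -0.2109, 0.0003]
tool_rot: [-97.6, 90.0, 158.3]
force: [0.2, -0.3, 0.6]
grip_width: 0.0869
```

drive_tool --increments '[[[0.06, 0, 0], [0, 0, 0]], [[0.06, 0, 0], [0, 0, 0]], [[0, 0, 0], [0, 0, 0]]]'

```text
time_s: 9.1
tool_pos: [0.4807, -0.2109, -0.0044]
tool_rot: [-88.0, 90.0, 167.9]
force: [-0.4, -0.4, -0.9]
grip_width: 0.0867
```

```bash
python3 look.py i scene side; python3 -c "
import cv2;a=cv2.imread('pics/i_scene.png')[130:230,320:460];b=cv2.imread('pics/i_side.png')[260:360,260:400];cv2.imwrite('pics/i2.png',cv2.resize(cv2.vconcat([a,b]),None,fx=3,fy=3,interpolation=2))"
```

```text
9.2 [ 0.4809 -0.211  -0.0041] [ 13.21  89.99 -90.91] [ 35.1  14.9 -15.9 112.2   5.   53.5 -87.4] [0.4 0.1 0. ] 0.08714675637741628
```

View pics/i2.png

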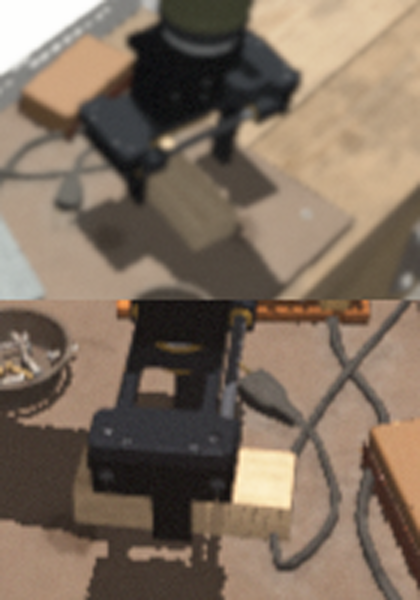

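drive_tool --increments '[[[0.12, 0, 0], [0, 0, 0]], [[0.1, 0, 0], [0, 0, 0]], [[0.1, 0, 0], [0, 0, 0]], [[0, 0, 0], [0, 0, 0]]]'

```text
time_s: 9.6
tool_pos: [0.4802, -0.2107, -0.0178]
tool_rot: [-98.0, 89.9, 157.9]
force: [-0.3, 0.2, -0.6]
grip_width: 0.0869
```

drive_tool --increments '[[[0, 0, 0], [0, 0, 0]], [[0, 0, 0], [0, 0, 0]], [[0, 0, 0], [0, 0, 0]], [[0, 0, 0], [0, 0, 0]], [[0, 0, 0], [0, 0, 0]], [[0, 0, 0], [0, 0, 0]], [[0, 0, 0], [0, 0, 0]], [[0, 0, 0], [0, 0, 0]], [[0, 0, 0], [0, 0, 0]], [[0, 0, 0], [0, 0, 0]]]' --hand -1

```text
time_s: 10.6
tool_pos: [0.481, -0.2109, -0.0169]
tool_rot: [68.1, 90.0, -36.0]
force: [-0.5, -0.4, 1.6]
grip_width: 0.0448
```

```bash
python3 look.py j wrist side; python3 -c "
import cv2;b=cv2.imread('pics/j_side.png')[260:360,240:420];a=cv2.imread('pics/j_wrist.png')[200:300,230:410];cv2.imwrite('pics/j2.png',cv2.resize(cv2.vconcat([a,b]),None,fx=3,fy=3,interpolation=2))"
```

```text
10.7 [ 0.481  -0.2109 -0.0169] [ 79.87  90.   -24.25] [ 35.   16.  -15.8 112.7   5.5  52.  -87.7] [-0.5  0.9  0.3] 0.04464232921242327
```

View pics/j2.png

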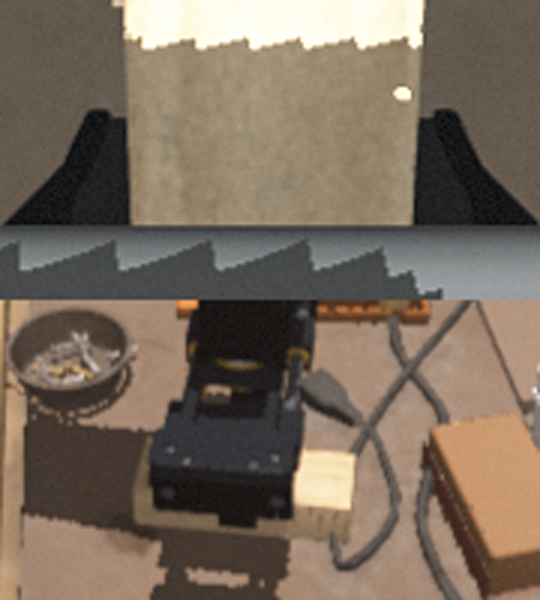

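drive_tool --increments '[[[-0.2, 0, 0], [0, 0, 0]], [[-0.4, 0, 0], [0, 0, 0]], [[-0.7, 0, 0], [0, 0, 0]], [[-0.8, 0, 0], [0, 0, 0]], [[-0.8, 0, 0], [0, 0, 0]], [[-0.8, 0, 0], [0, 0, 0]], [[-0.8, 0, 0], [0, 0, 0]], [[-0.6, 0, 0], [0, 0, 0]], [[-0.3, 0, 0], [0, 0, 0]], [[0, 0, 0], [0, 0, 0]]]'

```text
time_s: 11.7
tool_pos: [0.4818, -0.2114, 0.2008]
tool_rot: [74.8, 89.8, -29.3]
force: [-0.2, -0.3, -1.3]
grip_width: 0.045
```

```bash
python3 look.py k wrist side; python3 tgt.py -90 0 0 60
```

```text
11.8 [ 0.4802 -0.2108  0.1979] [-93.    89.9  162.88] [ 36.4   3.7 -16.3  99.8   1.1  76.8 -84.2] [ 0.6  0.2 -1.7] 0.044545281410869234
cur bed pos [  29.3 -262.1  132.1] target world [0.5348 0.0457 0.1207]
rotvec deg cur->tgt [-3.97  1.01 28.73] units [-0.0331  0.0084  0.2394] | shift in TARGET tool axes units [ 1.802 -0.732 -6.552] in current axes [ 1.933 -0.239 -6.551]
```

View pics/k_side.png

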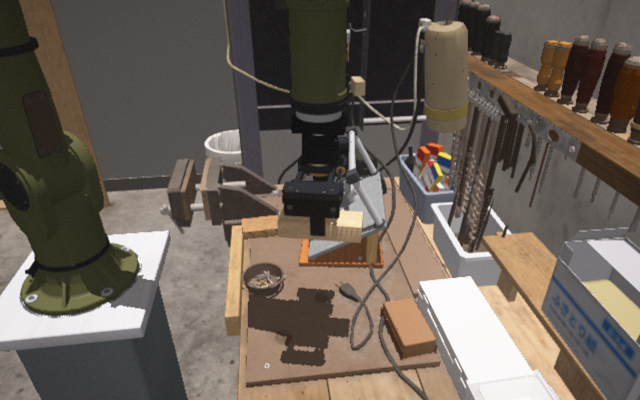

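View pics/k_wrist.png

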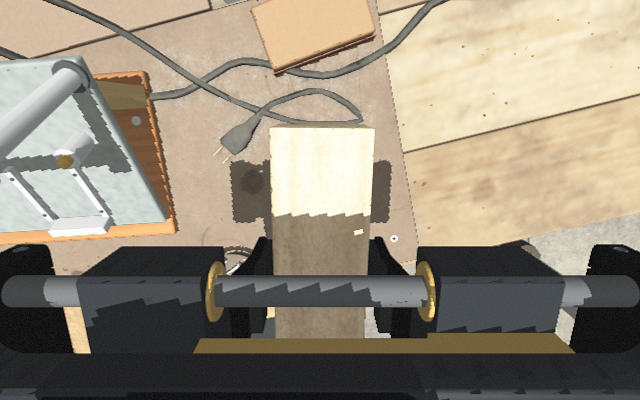

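drive_tool --increments '[[[0, 0, 0], [-0.0083, 0.0021, 0.06]], [[0, 0, 0], [-0.0083, 0.0021, 0.06]], [[0, 0, 0], [-0.0083, 0.0021, 0.06]], [[0, 0, 0], [-0.0083, 0.0021, 0.06]], [[0, -0.35, -0.2], [0, 0, 0]], [[0, -0.4, -0.5], [0, 0, 0]], [[0, 0, -0.7], [0, 0, 0]], [[0, 0, -0.7], [0, 0, 0]], [[0, 0, -0.3], [0, 0, 0]], [[0, 0, 0], [0, 0, 0]]]'

```text
time_s: 12.8
tool_pos: [0.5092, -0.1282, 0.1698]
tool_rot: [91.4, 63.0, -8.2]
force: [-0.0, -0.8, -0.6]
grip_width: 0.0452
```

```bash
python3 look.py l wrist; python3 tgt.py -90 0 0 60
python3 - <<'E'
from h import *
from cell import env
o=env.get_obs();R=toolR(o['tool_rot']);loadcam('l');f,cx,cy,Rc,t=CAM['l'];print('cam in tool',R.T@((-Rc.T@t)-o['tool_pos']))
loadcam('g');f,cx,cy,Rc,t=CAM['g'];R=toolR([-18.38,90,-122.5]);print('cam in tool g',R.T@((-Rc.T@t)-[.4809,-.2109,.0098]))
E
```

```text
12.85 [ 0.5089 -0.1298  0.1699] [91.34 62.98 -8.33] [ 24.3 -17.2  -9.4 126.4  -8.1  43.9 -80.5] [ 0.2  0.1 -1. ] 0.04475562589275161
cur bed pos [  28.2 -177.4  100.7] target world [0.5348 0.0457 0.1207]
rotvec deg cur->tgt [ 0.2  -0.79  1.63] units [ 0.0016 -0.0066  0.0136] | shift in TARGET tool axes units [ 1.018 -0.705 -4.434] in current axes [ 1.098 -0.66  -4.422]
cam in tool [-0.19334136  0.07462196 -0.00245713]
cam in tool g [-0.19333151  0.07443447 -0.00080622]
```

View pics/l_wrist.png

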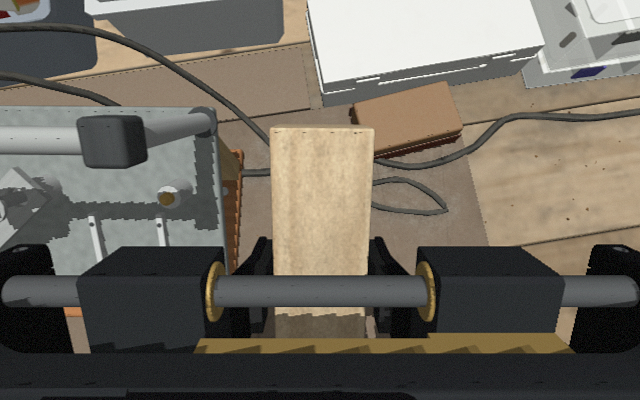

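drive_tool --increments '[[[0.4, 0, 0], [0, 0, 0]], [[0.4, 0, 0], [0, 0, 0.005]], [[0.25, -0.2, 0], [0, 0, 0.005]], [[0, -0.3, 0], [0, 0, 0.003]], [[0, -0.2, 0], [0.0016, -0.0066, 0]], [[0, 0, 0], [0, 0, 0]]]'

```text
time_s: 13.45
tool_pos: [0.502, -0.1303, 0.1184]
tool_rot: [90.1, 61.5, -10.3]
force: [-0.3, 0.8, -0.1]
grip_width: 0.0449
```

```bash
python3 tgt.py -90 0 0 60; python3 look.py m
```

```text
cur bed pos [  -2.4 -179.1   58.8] target world [0.5348 0.0457 0.1207]
rotvec deg cur->tgt [-0.24  0.1   0.13] units [-0.002   0.0008  0.0011] | shift in TARGET tool axes units [-0.031  0.061 -4.477] in current axes [-0.039  0.042 -4.478]
13.45 [ 0.502  -0.1303  0.1184] [ 90.06  61.48 -10.27] [ 24.5 -16.1 -10.5 132.5  -7.9  35.1 -81.4] [-0.3  0.8 -0.1] 0.04489504273462133
```

drive_tool --increments '[[[0, 0, -0.3], [0, 0, 0]], [[0, 0.06, -0.6], [0, 0, 0]], [[0, 0, -0.8], [0, 0, 0]], [[0, 0, -0.8], [0, 0, 0]], [[0, 0, -0.8], [0, 0, 0]], [[0, 0, -0.7], [0, 0, 0]], [[0, 0, -0.4], [0, 0, 0]], [[0, 0, 0], [0, 0, 0]]]'

```text
time_s: 14.25
tool_pos: [0.5384, 0.0453, 0.1221]
tool_rot: [90.2, 61.2, -9.9]
force: [-0.1, 0.3, -0.9]
grip_width: 0.0449
```

```bash
python3 tgt.py -90 0 0 60; python3 look.py n wrist side scene
```

```text
cur bed pos [ 3.9  0.2 59.6] target world [0.5348 0.0457 0.1207]
rotvec deg cur->tgt [-0.02 -0.09 -0.12] units [-0.0002 -0.0007 -0.001 ] | shift in TARGET tool axes units [-0.011 -0.097  0.005] in current axes [-0.011 -0.097  0.005]
14.4 [0.537  0.0415 0.121 ] [ 90.09  61.34 -10.27] [  24.6  -13.7  -36.4  128.5    4.8   36.1 -116.5] [ 0.7 -0.1 -0.3] 0.044641116244511884
```

View pics/n_wrist.png

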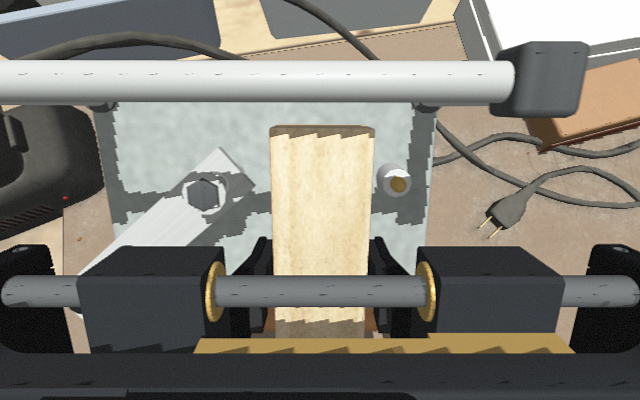

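View pics/n_side.png

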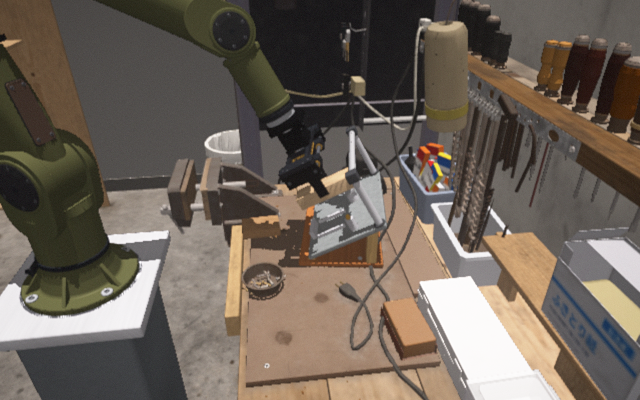

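View pics/n_scene.png

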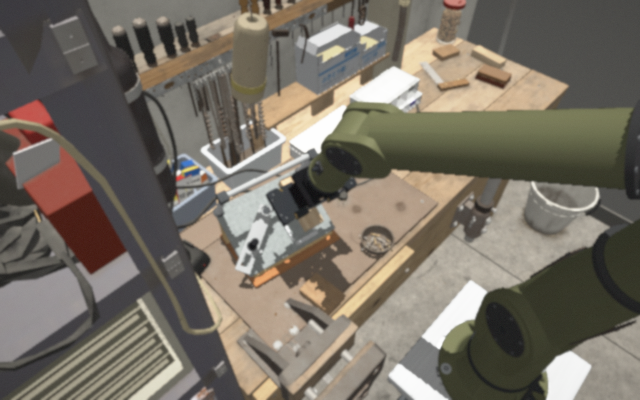

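```bash
python3 -c "
import cv2;a=cv2.imread('pics/n_wrist.png')[40:290,60:600];cv2.imwrite('pics/n2.png',cv2.resize(a,None,fx=1.45,fy=1.45,interpolation=2))
a=cv2.imread('pics/n_wrist.png')[120:270,150:450];cv2.imwrite('pics/n3.png',cv2.resize(a,None,fx=2.6,fy=2.6,interpolation=2))"
python3 - <<'E'
from h import *
loadcam('n'); p=[0.5631,0.0407,-0.1757]
for n,q in dict(tip=(30,-52,38),nut=(30,68,63),washer=(30,68,56),railL=(88,40,132),headR=(88,-76,136),c1=(100,-85,0),c2=(100,165,0)).items(): print(n,proj('n',bed2w(p,q)).round(1))
E
```

```text
tip [[402.7 184. ]]
nut [[204.5 193.5]]
washer [[208.4 190.6]]
railL [[204.  76.]]
headR [[558.8  74.6]]
c1 [[444.   74.1]]
c2 [[86.5 74.5]]
```

View pics/n3.png

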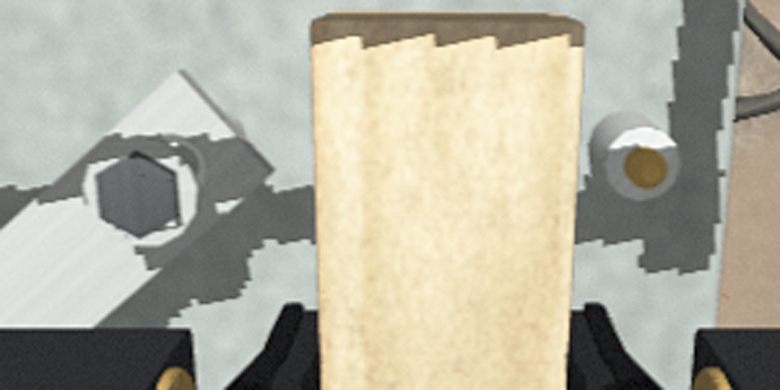

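```bash
sed -i 's/^BED=.*/BED=[0.5626,0.0418,-0.1757]/' tgt.py; python3 tgt.py -90 4 0 -8
```

```text
cur bed pos [ 3.4 -4.7 58.6] target world [0.5698 0.0405 0.0629]
rotvec deg cur->tgt [-0.27  0.1  -0.02] units [-0.0023  0.0008 -0.0001] | shift in TARGET tool axes units [ 1.664  0.016 -0.118] in current axes [ 1.664  0.015 -0.121]
```

drive_tool --increments '[[[0.2, 0.015, -0.12], [-0.0023, 0.0008, 0]], [[0.4, 0, 0], [0, 0, 0]], [[0.5, 0, 0], [0, 0, 0]], [[0.3, 0, 0], [0, 0, 0]], [[0.2, 0, 0], [0, 0, 0]], [[0, 0, 0], [0, 0, 0]], [[0, 0, 0], [0, 0, 0]]]'

```text
time_s: 15.1
tool_pos: [0.5685, 0.0419, 0.0647]
tool_rot: [90.0, 61.4, -10.0]
force: [0.2, -0.2, -0.7]
grip_width: 0.0446
```

```bash
python3 tgt.py -90 4 0 -16;  python3 look.py o wrist side; python3 -c "
import cv2;b=cv2.imread('pics/o_side.png')[120:280,270:410];cv2.imwrite('pics/o4.png',cv2.resize(b,None,fx=4,fy=3.7,interpolation=2))"
```

```text
cur bed pos [ 3.5  1.1 -5.7] target world [0.5736 0.0398 0.0559]
rotvec deg cur->tgt [ 0.04 -0.05  0.01] units [ 0.0004 -0.0004  0.    ] | shift in TARGET tool axes units [0.258 0.012 0.027] in current axes [0.258 0.012 0.028]
15.2 [0.5689 0.0421 0.0655] [90.01 61.27 -9.97] [  28.8   -3.   -42.5  128.2   19.5   29.  -129.1] [-0.9 -0.7 -0.7] 0.04492358568804479
```

View pics/o4.png

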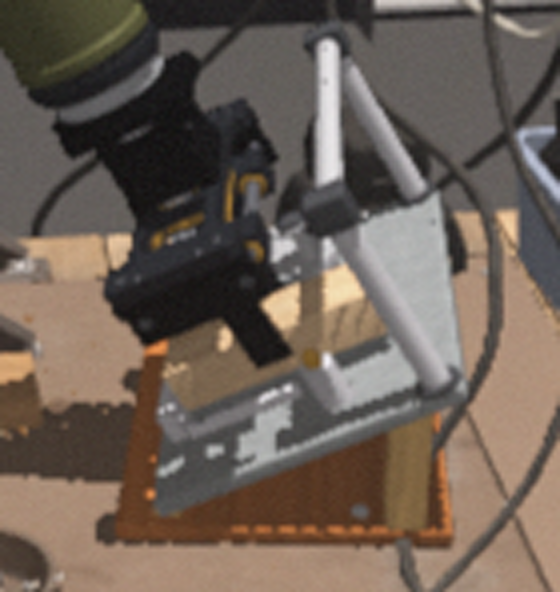

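View pics/o_wrist.png

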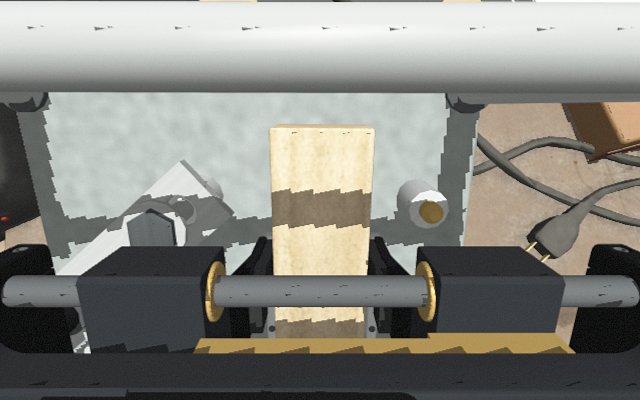

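drive_tool --increments '[[[0.1, 0, 0.02], [0, 0, 0]], [[0.1, 0, 0], [0, 0, 0]], [[0.05, 0, 0], [0, 0, 0]], [[0, 0, 0], [0, 0, 0]], [[0, 0, 0], [0, 0, 0]]]'

```text
time_s: 15.7
tool_pos: [0.5732, 0.0408, 0.0563]
tool_rot: [90.0, 61.3, -9.9]
force: [-0.8, -0.3, -1.4]
grip_width: 0.0446
```

```bash
python3 tgt.py -90 4 0 -17
```

```text
cur bed pos [  3.7   0.8 -15.4] target world [0.5741 0.0398 0.055 ]
rotvec deg cur->tgt [ 0.1  -0.06 -0.03] units [ 0.0008 -0.0005 -0.0003] | shift in TARGET tool axes units [0.04  0.007 0.021] in current axes [0.04  0.007 0.021]
```

drive_tool --increments '[[[0.03, 0, 0.02], [0, 0, 0]], [[0.03, 0, 0], [0, 0, 0]], [[0, 0, 0], [0, 0, 0]]]'

```text
time_s: 16.0
tool_pos: [0.574, 0.0397, 0.0551]
tool_rot: [89.8, 61.3, -10.2]
force: [-12.2, 0.6, 14.3]
grip_width: 0.0447
```

```bash
python3 tgt.py -90 4 0 -17|head -1; python3 look.py p side wrist; python3 -c "
import cv2;b=cv2.imread('pics/p_side.png')[170:270,290:400];cv2.imwrite('pics/p4.png',cv2.resize(b,None,fx=6,fy=6,interpolation=2))"
```

```text
cur bed pos [  4.   -0.1 -16.8] target world [0.5741 0.0398 0.055 ]
16.1 [0.574  0.0397 0.0552] [ 89.81  61.3  -10.15] [  29.    -0.9  -42.8  128.1   23.2   28.  -132.2] [-13.1   1.7  13.6] 0.044806151014664515
```

View pics/p4.png

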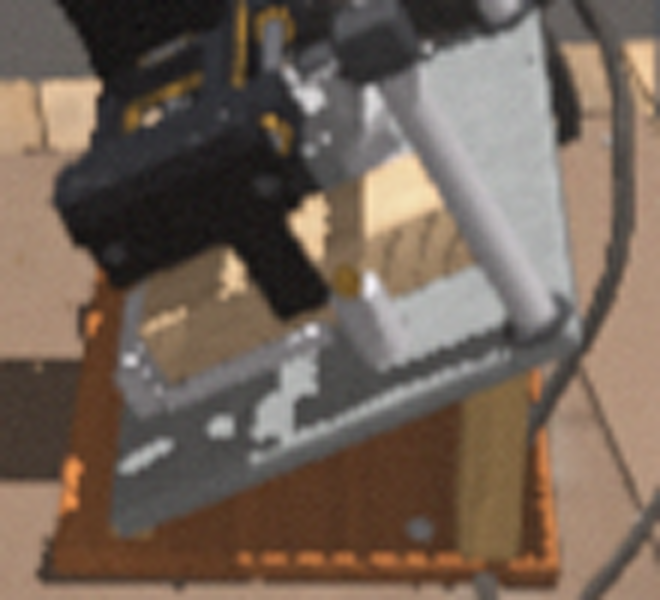

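drive_tool --increments '[[[-0.015, -0.05, 0], [0, 0, 0]], [[0, -0.05, 0], [0, 0, 0]], [[0, -0.025, 0], [0, 0, 0]], [[0, 0, 0], [0, 0, 0]]]'

```text
time_s: 16.5
tool_pos: [0.5705, 0.0407, 0.0533]
tool_rot: [90.0, 61.2, -9.9]
force: [-0.8, 0.2, 5.4]
grip_width: 0.0447
```

```bash
python3 -c "
from tgt import *
rep(-90,[4,0,-17]); f=env.get_obs()['force']; print(f@bedR(BED[2]))"
```

```text
cur bed pos [ -0.1   0.3 -16.8] target world [0.5741 0.0398 0.055 ]
rotvec deg cur->tgt [ 0.11 -0.08 -0.15] units [ 0.0009 -0.0007 -0.0013] | shift in TARGET tool axes units [0.006 0.101 0.008] in current axes [0.006 0.101 0.008]
[1.84277529 0.02618373 5.13250743]
```

drive_tool --increments '[[[0, -0.025, 0], [0, 0, 0]], [[0, -0.025, 0], [0, 0, 0]], [[0, 0, 0], [0, 0, 0]]]'

```text
time_s: 16.8
tool_pos: [0.5693, 0.041, 0.0526]
tool_rot: [90.1, 61.2, -9.8]
force: [2.2, -0.4, 5.1]
grip_width: 0.0445
```

```bash
python3 -c "
from tgt import *
rep(-90,[4,0,-17]); f=env.get_obs()['force']; print(f@bedR(BED[2]))"
```

```text
cur bed pos [ -1.5   0.4 -16.8] target world [0.5741 0.0398 0.055 ]
rotvec deg cur->tgt [ 0.11 -0.11 -0.2 ] units [ 0.0009 -0.0009 -0.0016] | shift in TARGET tool axes units [0.006 0.137 0.01 ] in current axes [0.007 0.137 0.011]
[ 4.38037264 -0.02107564  3.36480765]
```

drive_tool --increments '[[[0, -0.03, 0], [0, 0, 0]], [[0, -0.03, 0], [0, 0, 0]], [[0, 0, 0], [0, 0, 0]]]'

```text
time_s: 17.1
tool_pos: [0.5691, 0.0411, 0.053]
tool_rot: [90.2, 60.9, -9.8]
force: [6.6, -2.1, 5.2]
grip_width: 0.0446
```

```bash
python3 -c "
from tgt import *
rep(-90,[4,0,-17]); f=env.get_obs()['force']; print(f@bedR(BED[2]))"
```

```text
cur bed pos [ -1.4   0.5 -16.3] target world [0.5741 0.0398 0.055 ]
rotvec deg cur->tgt [ 0.1  -0.15 -0.41] units [ 0.0008 -0.0012 -0.0034] | shift in TARGET tool axes units [0.017 0.136 0.012] in current axes [0.018 0.136 0.013]
[ 8.56562841 -0.90772629  1.27802765]
```

drive_tool --increments '[[[0, 0.04, 0], [0, 0, 0]], [[0, 0, 0], [0, 0, 0]]]'

```text
time_s: 17.3
tool_pos: [0.5693, 0.041, 0.0527]
tool_rot: [90.1, 61.1, -9.8]
force: [5.3, -0.7, 4.5]
grip_width: 0.0448
```

drive_tool --increments '[[[0, 0, 0], [0, 0, 0]], [[0, 0, 0], [0, 0, 0]], [[0, 0, 0], [0, 0, 0]], [[0, 0, 0], [0, 0, 0]], [[0, 0, 0], [0, 0, 0]], [[0, 0, 0], [0, 0, 0]]]' --hand 0.5

```text
time_s: 17.9
tool_pos: [0.5669, 0.0409, 0.0508]
tool_rot: [90.0, 61.3, -10.0]
force: [0.2, 0.6, 0.1]
grip_width: 0.0651
```

```bash
python3 -c "
from tgt import *
rep(-90,[-1,0,-17]); f=env.get_obs()['force']; print(f@bedR(BED[2]))"; python3 look.py q wrist side;  python3 -c "
import cv2;b=cv2.imread('pics/q_side.png')[170:270,290:400];cv2.imwrite('pics/q4.png',cv2.resize(b,None,fx=6,fy=6,interpolation=2))"
```

```text
cur bed pos [ -4.4  -0.1 -17.2] target world [0.5698 0.0405 0.0526]
rotvec deg cur->tgt [ 0.09 -0.04 -0.01] units [ 0.0008 -0.0004 -0.0001] | shift in TARGET tool axes units [-0.006  0.084 -0.004] in current axes [-0.006  0.084 -0.004]
[0.10175638 0.6314257  0.08421474]
18.0 [0.5671 0.0409 0.051 ] [89.99 61.32 -9.96] [  28.9   -1.5  -42.9  129.1   22.9   27.4 -132.3] [ 0.7 -0.   0.4] 0.06469659523817524
```

View pics/q4.png

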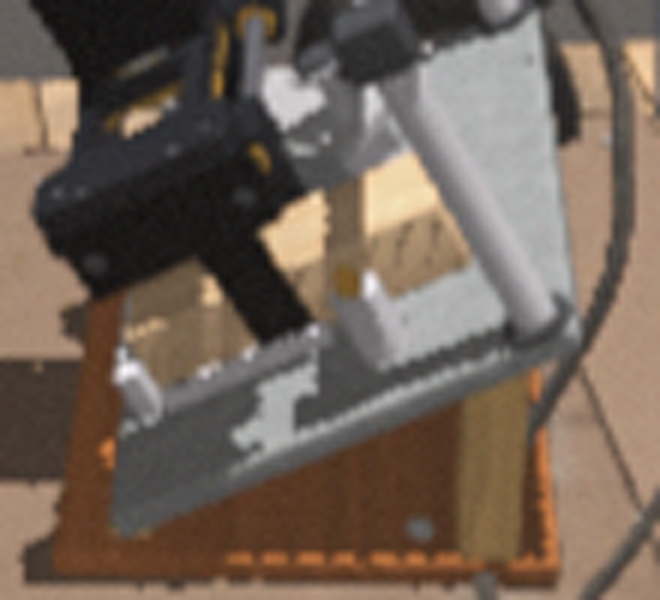

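View pics/q_wrist.png

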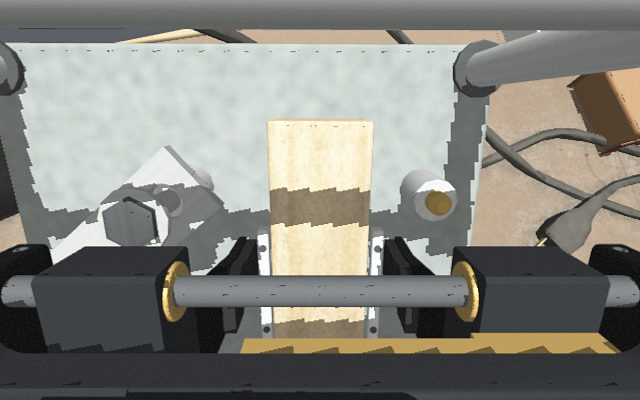

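drive_tool --increments '[[[-0.15, 0.06, 0], [0, 0, 0]], [[-0.4, 0, 0], [0, 0, 0]], [[-0.6, 0, 0], [0, 0, 0]], [[-0.6, 0, 0], [0, 0, 0]], [[-0.4, 0, 0], [0, 0, 0]], [[0, 0, 0], [0, 0, 0]]]'

```text
time_s: 18.6
tool_pos: [0.5298, 0.0481, 0.1304]
tool_rot: [90.0, 61.0, -9.9]
force: [0.4, 0.6, 0.7]
grip_width: 0.0653
```

```bash
python3 look.py r wrist scene; python3 tgt.py -50 -24.6 133 68;  python3 -c "
import cv2;b=cv2.imread('pics/r_wrist.png')[0:300,:];cv2.imwrite('pics/r4.png',cv2.resize(b,None,fx=1.25,fy=1.25,interpolation=2))"
```

```text
18.7 [0.5288 0.0477 0.1276] [89.95 61.27 -9.99] [  24.5  -15.7  -36.7  128.9    2.8   37.2 -115.2] [-0.2 -0.2  0. ] 0.06527343692996931
cur bed pos [-1.6 -0.2 68.8] target world [0.5325 0.1822 0.1159]
rotvec deg cur->tgt [-3.989e+01 -1.000e-02 -9.000e-02] units [-3.324e-01 -1.000e-04 -8.000e-04] | shift in TARGET tool axes units [ 0.02   1.698 -2.92 ] in current axes [ 0.021 -0.569 -3.33 ]
```

View pics/r4.png

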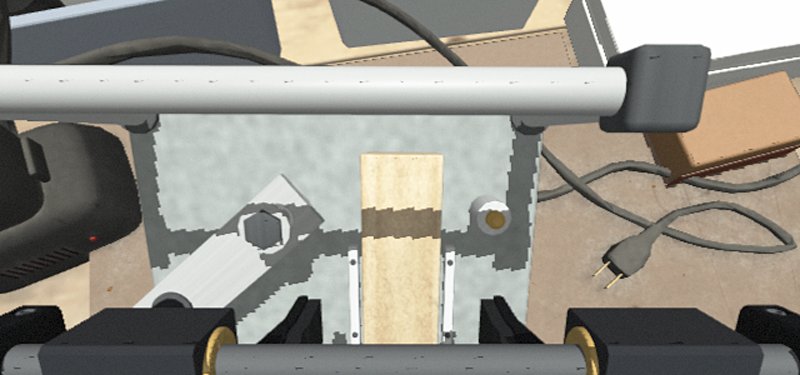

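drive_tool --increments '[[[0, 0, 0], [-0.0665, 0, 0]], [[0, 0, 0], [-0.0665, 0, 0]], [[0, 0, 0], [-0.0665, 0, 0]], [[0, 0, 0], [-0.0665, 0, 0]], [[0, 0, 0], [-0.0665, 0, 0]], [[0, 0.3, -0.4], [0, 0, 0]], [[0, 0.4, -0.7], [0, 0, 0]], [[0, 0.3, -0.6], [0, 0, 0]], [[0, 0, 0], [0, 0, 0]]]' --hand 1

```text
time_s: 19.6
tool_pos: [0.5304, 0.1306, 0.1199]
tool_rot: [50.2, 61.4, -9.5]
force: [0.3, -1.0, 0.0]
grip_width: 0.0872
```

```bash
python3 look.py s wrist; python3 tgt.py -50 -24.6 133 68
python3 - <<'E'
from h import *
BED=[0.5626,0.0418,-0.1757];loadcam('r'); f,cx,cy,R,t=CAM['r']; B=bedR(BED[2]);o=-R.T@t
for uv in((288,123.2),(354.8,123.2)):
    d=B.T@R.T@np.array([(uv[0]-cx)/f,(uv[1]-cy)/f,1]); oo=B.T@(o-[BED[0],BED[1],.068]); print((oo+d*(.03-oo[2])/d[2])*1000)
for n,q in dict(tip=(30,-52,38),nut=(30,68,63)).items(): print(n,proj('r',bed2w(BED,q)).round(1)*1.25)
E
```

```text
19.65 [0.5303 0.1281 0.1198] [50.07 61.46 -9.78] [ 16.4 -10.5 -41.4 126.   14.7  39.3 -95.4] [ 0.3 -0.4 -1. ] 0.08709956561334167
cur bed pos [-16.3  79.3  67.9] target world [0.5325 0.1822 0.1159]
rotvec deg cur->tgt [ 0.18 -0.18 -0.  ] units [ 0.0015 -0.0015 -0.    ] | shift in TARGET tool axes units [-0.002  0.704 -1.162] in current axes [ 1.00e-03  7.08e-01 -1.16e+00]
[64.2615388  23.41640323 30.        ]
[ 64.34117483 -21.46605915  30.        ]
tip [[499.5   219.875]]
nut [[263.375 229.25 ]]
```

View pics/s_wrist.png

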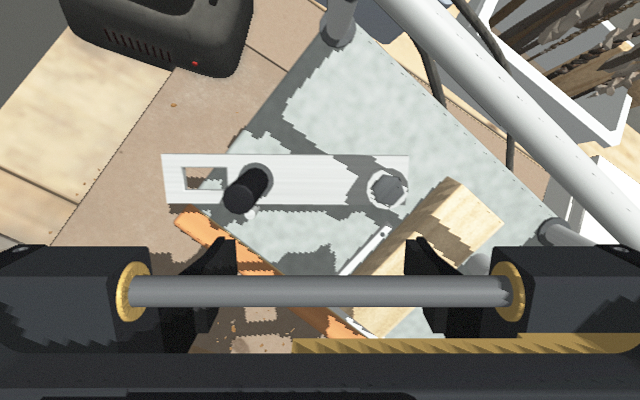

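```bash
cat >> h.py <<'E'
def raybed(c,uv,zb,BED=(0.5626,0.0418,-0.1757)):
    f,cx,cy,R,t=CAM[c]; B=bedR(BED[2]);o=-R.T@t
    d=B.T@R.T@np.array([(uv[0]-cx)/f,(uv[1]-cy)/f,1]); oo=B.T@(o-[BED[0],BED[1],.068]); return (oo+d*(zb/1000-oo[2])/d[2])*1000
E
python3 - <<'E'
from h import *
loadcam('s'); print(raybed('s',(240,198),86)); print(raybed('s',(385,189),63),proj('s',bed2w((0.5626,0.0418,-0.1757),[(-24.6,133.1,86),(-24.6,133.1,34),(30,68,63)])))
for uv in ((163,155),(169,206),(408,156)): print(raybed('s',uv,34))
E
python3 -c "
import cv2;b=cv2.imread('pics/s_wrist.png')[140:230,150:420];cv2.imwrite('pics/s4.png',cv2.resize(b,None,fx=2.9,fy=2.9,interpolation=2))"
```

```text
[-23.49511141 133.37385497  86.        ]
[28.96502205 70.78500228 63.        ] [[239.18001403 199.83788538]
 [257.00024888 179.89251919]
 [389.57261574 190.64408919]]
[-51.89632635 191.56010395  34.        ]
[-79.24078395 168.72852408  34.        ]
[53.76300799 65.94533598 34.        ]
```

View pics/s4.png

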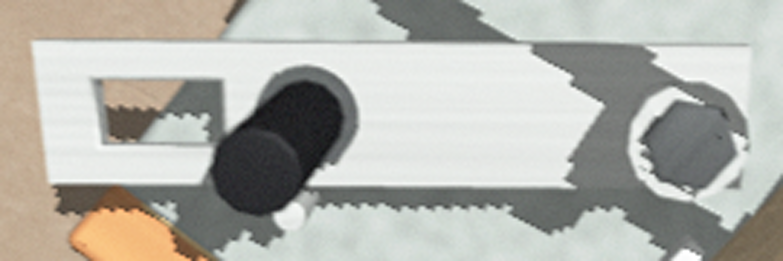

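drive_tool --increments '[[[0, 0.3, -0.5], [0, 0, 0]], [[0, 0.3, -0.5], [0.0015, -0.0015, 0]], [[0, 0.1, -0.16], [0, 0, 0]], [[0, 0, 0], [0, 0, 0]], [[0, 0, 0], [0, 0, 0]]]'

```text
time_s: 20.15
tool_pos: [0.5328, 0.1787, 0.1164]
tool_rot: [49.9, 61.3, -10.4]
force: [0.6, 0.6, 0.5]
grip_width: 0.087
```

```bash
python3 look.py t wrist; python3 tgt.py -50 -24.3 133 16
```

```text
20.2 [0.5329 0.1785 0.1166] [ 49.93  61.27 -10.46] [  16.3   -6.   -48.9  123.    22.7   41.8 -108.1] [ 0.4 -1.5  0.2] 0.08729730792190524
cur bed pos [-23.3 129.4  68.2] target world [0.5573 0.1778 0.0704]
rotvec deg cur->tgt [-0.27  0.2   0.05] units [-0.0023  0.0016  0.0005] | shift in TARGET tool axes units [ 1.304  0.039 -0.085] in current axes [ 1.304  0.04  -0.09 ]
```

View pics/t_wrist.png

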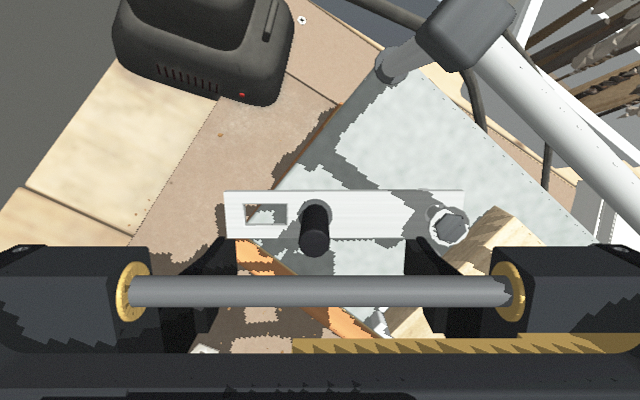

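drive_tool --increments '[[[0.2, 0.04, -0.09], [-0.002, 0.0016, 0]], [[0.3, 0, 0], [0, 0, 0]], [[0.3, 0, 0], [0, 0, 0]], [[0.3, 0, 0], [0, 0, 0]], [[0.2, 0, 0], [0, 0, 0]], [[0, 0, 0], [0, 0, 0]], [[0, 0, 0], [0, 0, 0]]]'

```text
time_s: 20.9
tool_pos: [0.5573, 0.1789, 0.0712]
tool_rot: [50.0, 61.3, -10.1]
force: [-0.5, 0.1, -0.3]
grip_width: 0.087
```

```bash
python3 look.py u wrist side; python3 tgt.py -50 -24.3 133 16;python3 -c "
import cv2;b=cv2.imread('pics/u_side.png')[130:250,270:400];cv2.imwrite('pics/u4.png',cv2.resize(b,None,fx=4,fy=4,interpolation=2))"
```

```text
21.0 [0.5576 0.1796 0.0719] [50.05 61.27 -9.97] [  16.5    3.1  -50.3  123.    36.    38.8 -118.6] [-0.1 -0.6 -0.3] 0.08683569560091389
cur bed pos [-23.6 134.8  17.3] target world [0.5573 0.1778 0.0704]
rotvec deg cur->tgt [ 0.03  0.02 -0.09] units [ 0.0003  0.0002 -0.0008] | shift in TARGET tool axes units [ 0.032 -0.042  0.023] in current axes [ 0.032 -0.042  0.023]
```

View pics/u_wrist.png

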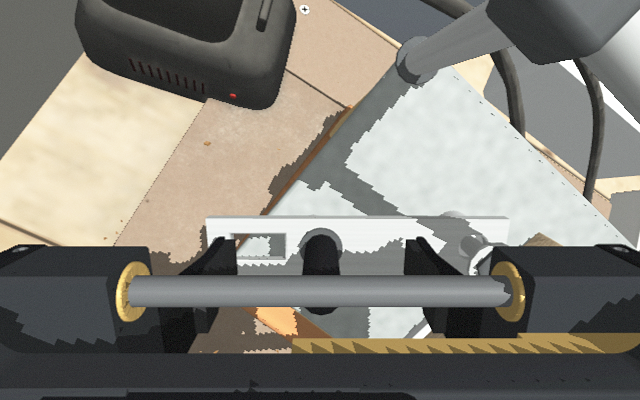

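View pics/u4.png

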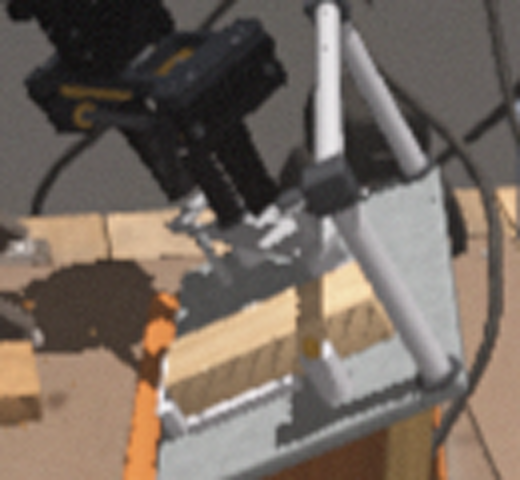

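drive_tool --increments '[[[0, -0.04, 0.02], [0, 0, 0]], [[0, 0, 0], [0, 0, 0]], [[0, 0, 0], [0, 0, 0]], [[0, 0, 0], [0, 0, 0]], [[0, 0, 0], [0, 0, 0]], [[0, 0, 0], [0, 0, 0]], [[0, 0, 0], [0, 0, 0]], [[0, 0, 0], [0, 0, 0]], [[0, 0, 0], [0, 0, 0]], [[0, 0, 0], [0, 0, 0]]]' --hand -1 --squeeze 50

```text
time_s: 22.0
tool_pos: [0.5565, 0.1783, 0.071]
tool_rot: [50.0, 61.3, -10.0]
force: [0.3, -0.2, 0.3]
grip_width: 0.0166
```

drive_tool --increments '[[[0, 0, 0], [0, 0, 0]], [[0, 0, 0], [0, 0, 0]]]'

```text
time_s: 22.2
tool_pos: [0.5565, 0.1783, 0.071]
tool_rot: [50.0, 61.3, -10.0]
force: [0.1, 0.3, 0.6]
grip_width: 0.0169
```

```bash
python3 tgt.py -50 -24.3 133 33; python3 look.py v
```

```text
cur bed pos [-24.8 133.3  16.9] target world [0.5493 0.1792 0.0853]
rotvec deg cur->tgt [ 0.06 -0.02 -0.06] units [ 0.0005 -0.0002 -0.0005] | shift in TARGET tool axes units [-0.402  0.005  0.015] in current axes [-0.402  0.005  0.015]
22.2 [0.5565 0.1783 0.071 ] [50.04 61.32 -9.95] [  16.6    2.9  -50.3  123.2   35.8   38.7 -118.4] [0.1 0.3 0.6] 0.016861043555204486
```

drive_tool --increments '[[[-0.1, 0, 0], [0, 0, 0]], [[-0.1, 0, 0], [0, 0, 0]], [[-0.1, 0, 0], [0, 0, 0]], [[-0.1, 0, 0], [0, 0, 0]], [[0, 0, 0], [0, 0, 0]], [[0, 0, 0], [0, 0, 0]]]'

```text
time_s: 22.8
tool_pos: [0.549, 0.1796, 0.0853]
tool_rot: [50.0, 61.3, -10.0]
force: [0.2, -0.4, -1.4]
grip_width: 0.017
```

```bash
python3 tgt.py -50 -24.3 133 33; python3 look.py w wrist side scene; python3 -c "
import cv2;b=cv2.imread('pics/w_side.png')[130:250,270:400];a=cv2.imread('pics/w_scene.png')[180:300,200:330];cv2.imwrite('pics/w4.png',cv2.resize(cv2.hconcat([b,a]),None,fx=3,fy=3,interpolation=2))"
```

```text
cur bed pos [-24.6 133.3  33.1] target world [0.5493 0.1792 0.0853]
rotvec deg cur->tgt [ 0.05  0.   -0.09] units [ 0.0005  0.     -0.0008] | shift in TARGET tool axes units [ 0.003 -0.     0.011] in current axes [ 0.003 -0.     0.011]
22.95 [0.5488 0.1796 0.0848] [50.04 61.33 -9.96] [ 1.710e+01  1.000e-01 -5.060e+01  1.232e+02  3.150e+01  3.940e+01
 -1.151e+02] [-0.2 -0.7 -0.8] 0.017189861687298046
```

View pics/w_wrist.png

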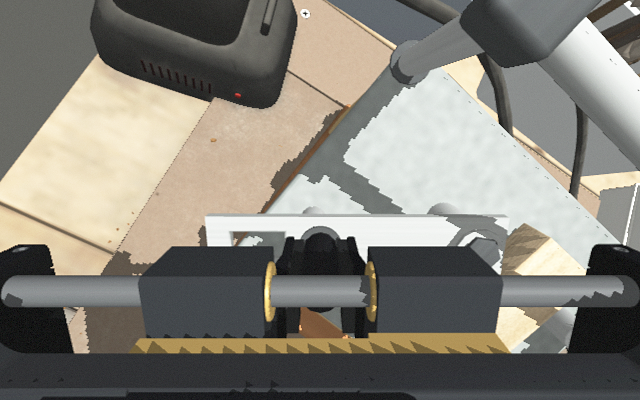

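View pics/w4.png

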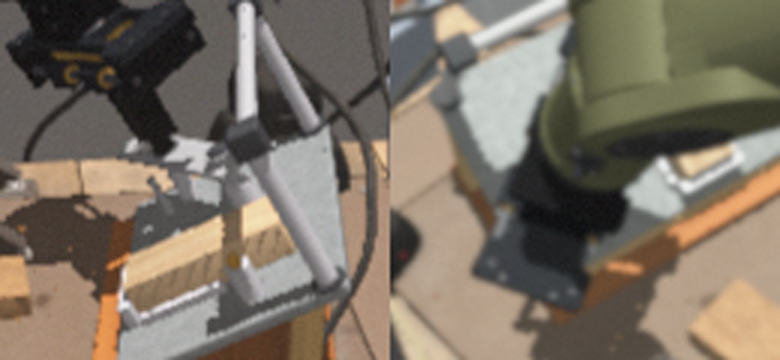

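drive_tool --increments '[[[0, -0.13, 0.004], [-0.0292, 0, 0]], [[0, -0.26, 0.016], [-0.0583, 0, 0]], [[0, -0.26, 0.016], [-0.0583, 0, 0]], [[0, -0.26, 0.016], [-0.0583, 0, 0]], [[0, 0, 0], [0, 0, 0]]]'

```text
time_s: 23.45
tool_pos: [0.5237, 0.1531, 0.0734]
tool_rot: [25.3, 61.4, -10.3]
force: [-0.2, -1.2, -2.9]
grip_width: 0.017
```

```bash
cat > sw.py <<'E'
from tgt import *
import sys
R,p=cur(); B=bedR(BED[2]); b=(p-[BED[0],BED[1],.068])@B*1000; tb=B.T@R
jaw=np.degrees(np.arctan2(tb[1,2],tb[0,2])); v=b[:2]-[30,68]
o=env.get_obs()
print('t',o['time_s'],'bed',b.round(1),'jaw',round(jaw,1),'knob ang',round(np.degrees(np.arctan2(v[1],v[0]))%360,1),'r',round(np.hypot(*v),1),'tilt',np.degrees(np.arccos(-tb[2,0])).round(2),'q',o['qpos'].round(1),'Fbed',(o['force']@B).round(1),'M',o['wrist_torque'].round(2),'w',o['grip_width'].round(4))
if len(sys.argv)>1:
    a=float(sys.argv[1]); z=float(sys.argv[2]); r=85.2
    rep(a-180,[30+r*np.cos(np.radians(a)),68+r*np.sin(np.radians(a)),z])
E
python3 sw.py 155 33
```

```text
Traceback (most recent call last):
  File "sw.py", line 6, in <module>
    print('t',o['time_s'],'bed',b.round(1),'jaw',round(jaw,1),'knob ang',round(np.degrees(np.arctan2(v[1],v[0]))%360,1),'r',round(np.hypot(*v),1),'tilt',np.degrees(np.arccos(-tb[2,0])).round(2),'q',o['qpos'].round(1),'Fbed',(o['force']@B).round(1),'M',o['wrist_torque'].round(2),'w',o['grip_width'].round(4))
                                                                                                                                                                                                                                                                                           ^^^^^^^^^^^^^^^^^^^^^
AttributeError: 'float' object has no attribute 'round'
```

```bash
sed -i "s/o\['grip_width'\].round(4)/round(o['grip_width'],4)/" sw.py; python3 sw.py 154.5 33; python3 look.py x wrist
```

```text
t 23.45 bed [-48.1 102.8  32.4] jaw -25.5 knob ang 156.0 r 85.5 tilt 0.1 q [ 17.5  -4.8 -48.3 128.   26.1  36.1 -85.6] Fbed [-1.4 -1.2 -2.6] M [ 0.09  0.75 -0.05] w 0.017
cur bed pos [-48.1 102.8  32.4] target world [0.5248 0.1548 0.0745]
rotvec deg cur->tgt [0.04 0.01 0.1 ] units [0.0003 0.0001 0.0008] | shift in TARGET tool axes units [-0.014  0.054  0.007] in current axes [-0.014  0.054  0.007]
23.5 [0.5246 0.1543 0.0741] [ 25.63  61.32 -10.05] [ 17.5  -4.7 -48.3 127.9  26.1  36.1 -85.8] [ 0.9  0.9 -0.8] 0.016829919690358932
```

View pics/x_wrist.png

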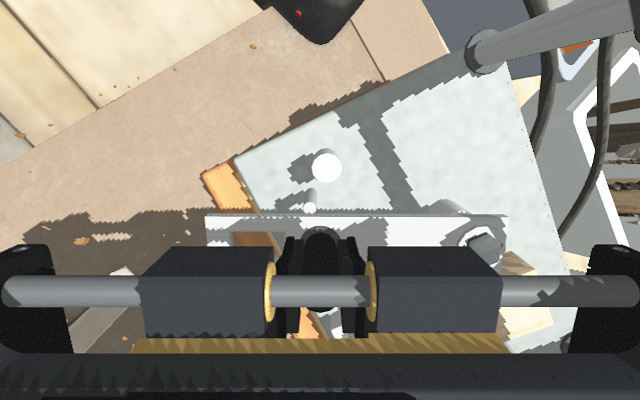

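drive_tool --increments '[[[0, -0.26, 0.016], [-0.0583, 0, 0]], [[0, -0.26, 0.016], [-0.0583, 0, 0]], [[0, -0.26, 0.016], [-0.0583, 0, 0]], [[0, -0.26, 0.016], [-0.0583, 0, 0]], [[0, 0, 0], [0, 0, 0]]]'

```text
time_s: 24.0
tool_pos: [0.5107, 0.1154, 0.0703]
tool_rot: [-2.4, 61.3, -10.1]
force: [0.1, -0.5, -1.3]
grip_width: 0.0172
```

```bash
python3 sw.py 182.5 33
```

```text
t 24.0 bed [-55.   63.3  32.7] jaw 2.3 knob ang 183.1 r 85.2 tilt 0.02 q [ 14.6  -9.1 -40.6 131.8  20.   33.4 -49.2] Fbed [-0.4 -0.5 -1.2] M [0.15 0.72 0.02] w 0.0172
cur bed pos [-55.   63.3  32.7] target world [0.5106 0.1163 0.0705]
rotvec deg cur->tgt [-0.15  0.02  0.01] units [-0.0013  0.0002  0.0001] | shift in TARGET tool axes units [-0.008  0.023 -0.001] in current axes [-0.008  0.023 -0.001]
```

drive_tool --increments '[[[0, -0.26, 0.016], [-0.0583, 0, 0]], [[0, -0.26, 0.016], [-0.0583, 0, 0]], [[0, -0.26, 0.016], [-0.0583, 0, 0]], [[0, -0.26, 0.016], [-0.0583, 0, 0]], [[0, -0.26, 0.016], [-0.0583, 0, 0]], [[0, -0.26, 0.016], [-0.0583, 0, 0]], [[0, 0, 0], [0, 0, 0]]]'

```text
time_s: 24.7
tool_pos: [0.5232, 0.0573, 0.0828]
tool_rot: [-44.1, 61.3, -9.9]
force: [-0.4, -0.2, -0.2]
grip_width: 0.0164
```

```bash
python3 sw.py 224.5 33; python3 look.py y wrist side
```

```text
t 24.7 bed [-29.3   8.3  32.9] jaw 44.2 knob ang 225.2 r 84.1 tilt 0.12 q [  8.4 -10.8 -25.6 132.5  15.6  32.5   4.9] Fbed [-0.4 -0.3  0. ] M [ 0.18  0.66 -0.03] w 0.0164
cur bed pos [-29.3   8.3  32.9] target world [0.5219 0.0574 0.0822]
rotvec deg cur->tgt [-0.28  0.12  0.02] units [-0.0023  0.001   0.0001] | shift in TARGET tool axes units [-0.003  0.025 -0.027] in current axes [-0.003  0.024 -0.027]
24.8 [0.5223 0.0583 0.0821] [-44.03  61.31  -9.86] [  8.4 -10.8 -25.8 132.6  15.6  32.5   4.8] [ 0.3  0.4 -1.6] 0.016871861728147322
```

View pics/y_wrist.png

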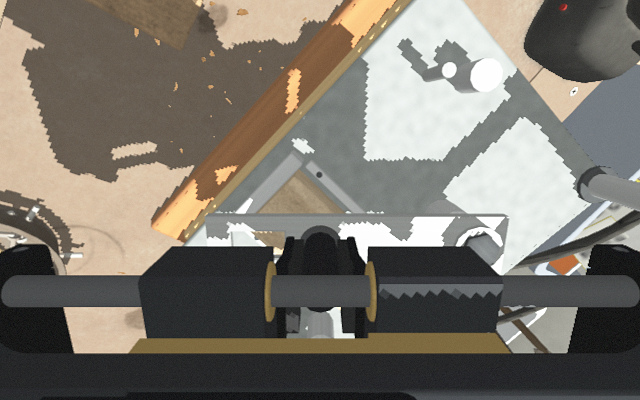

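View pics/y_side.png

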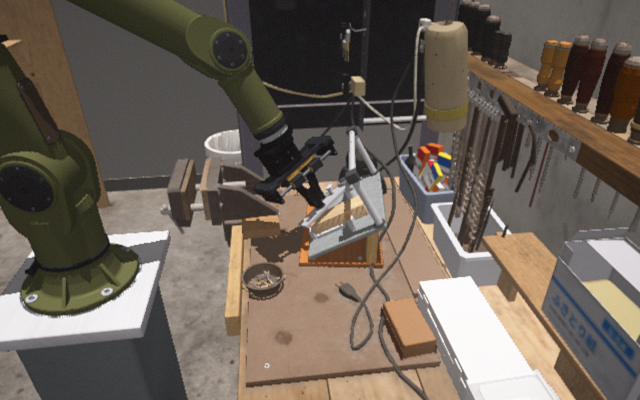

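drive_tool --increments '[[[0, -0.24, -0.01], [-0.0583, 0, 0]], [[0, -0.26, 0.016], [-0.0583, 0, 0]], [[0, -0.26, 0.016], [-0.0583, 0, 0]], [[0, -0.26, 0.016], [-0.0583, 0, 0]], [[0, -0.26, 0.016], [-0.0583, 0, 0]], [[0, -0.26, 0.016], [-0.0583, 0, 0]], [[0, 0, 0], [0, 0, 0]], [[0, 0, 0], [0, 0, 0]]]'

```text
time_s: 25.6
tool_pos: [0.5642, 0.0247, 0.1077]
tool_rot: [-86.1, 61.4, -9.9]
force: [-0.7, -0.1, -1.6]
grip_width: 0.017
```

```bash
python3 sw.py 270 33; python3 look.py z wrist
```

```text
t 25.6 bed [ 23.  -16.6  32.7] jaw 86.2 knob ang 265.3 r 84.9 tilt 0.08 q [  3.6  -7.9 -15.2 127.4  14.7  34.3  53.9] Fbed [-1.4 -0.3 -1.1] M [ 0.17  0.65 -0.01] w 0.017
cur bed pos [ 23.  -16.6  32.7] target world [0.5699 0.023  0.1113]
rotvec deg cur->tgt [-3.77  0.08 -0.01] units [-0.0314  0.0006 -0.0001] | shift in TARGET tool axes units [-0.008 -0.175 -0.015] in current axes [-0.008 -0.175 -0.004]
25.65 [0.5638 0.0246 0.1074] [-86.17  61.38  -9.93] [  3.6  -7.9 -15.2 127.4  14.7  34.3  53.9] [-0.4  0.2 -1.6] 0.016812401327632544
```

View pics/z_wrist.png

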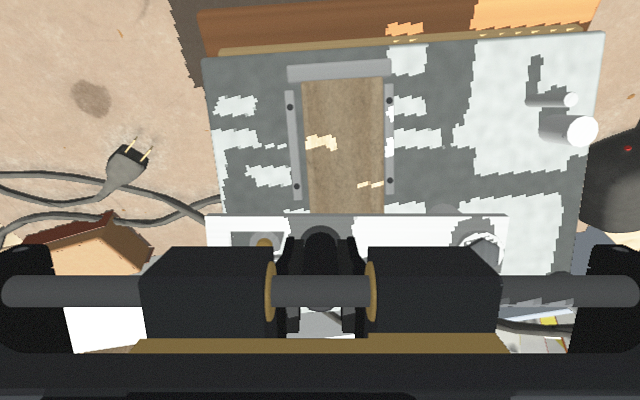

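drive_tool --increments '[[[-0.004, -0.09, 0], [-0.0157, 0, 0]], [[-0.004, -0.09, 0], [-0.0157, 0, 0]], [[0, 0, 0], [0, 0, 0]], [[0, 0, 0], [0, 0, 0]]]'

```text
time_s: 26.05
tool_pos: [0.57, 0.0227, 0.1115]
tool_rot: [-90.0, 61.4, -9.9]
force: [-0.0, -0.2, -1.9]
grip_width: 0.0167
```

```bash
python3 sw.py 270 33; python3 look.py A wrist side scene; python3 -c "
import cv2;b=cv2.imread('pics/A_wrist.png')[195:275,190:530];cv2.imwrite('pics/A4.png',cv2.resize(b,None,fx=2.3,fy=2.3,interpolation=2))
b=cv2.imread('pics/A_side.png')[130:260,280:400];cv2.imwrite('pics/A5.png',cv2.resize(b,None,fx=4.5,fy=4.5,interpolation=2))"
```

```text
t 26.05 bed [ 30.1 -17.5  33.1] jaw 90.1 knob ang 270.1 r 85.5 tilt 0.06 q [  3.2  -7.4 -14.5 126.6  14.7  34.6  58.3] Fbed [-0.9 -0.2 -1.7] M [ 0.23  0.63 -0.04] w 0.0167
cur bed pos [ 30.1 -17.5  33.1] target world [0.5699 0.023  0.1113]
rotvec deg cur->tgt [0.14 0.06 0.  ] units [0.0012 0.0005 0.    ] | shift in TARGET tool axes units [0.001 0.003 0.007] in current axes [0.001 0.003 0.007]
26.2 [0.5701 0.0225 0.1116] [-90.1   61.34  -9.96] [  3.2  -7.4 -14.5 126.5  14.7  34.6  58.4] [-0.  -0.3 -1.5] 0.016972988406584375
```

View pics/A4.png

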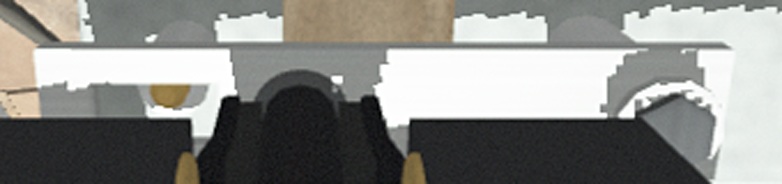

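View pics/A5.png

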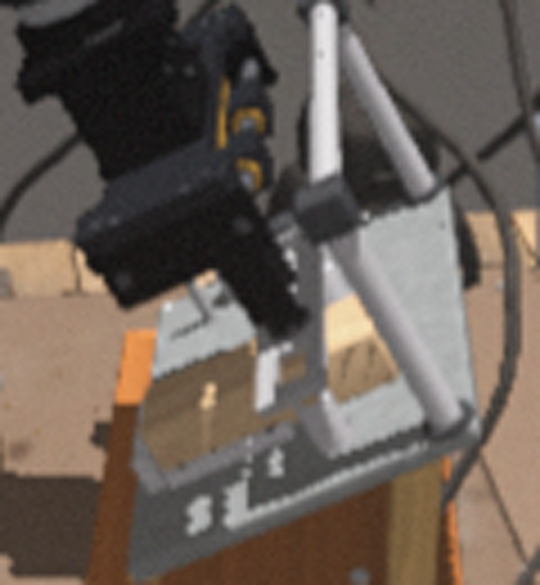

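Run:
```python
from h import *
loadcam('A')
B=(0.5626,0.0418,-0.1757)
print('edge top',raybed('A',(264,231.5),50),'strap downhill edge',raybed('A',(264,214.5),50))
print('tip visible',raybed('A',(263.9,237.5),38))
print('slot expected px',proj('A',bed2w(B,[(22,-37,50),(22,-67,50),(38,-52,50),(13,-80,50),(13,86,50),(30,-52,38)])).round(1).tolist())
print('strap corner',raybed('A',(205.5,215),50),raybed('A',(507,215),50))
```

```text
edge top [ 21.71933743 -47.43554724  50.        ] strap downhill edge [ 11.85568957 -47.01018563  50.        ]
tip visible [ 30.05766874 -49.72778145  38.        ]
slot expected px [[282.9, 232.0], [228.6, 231.9], [257.2, 258.5], [203.5, 216.4], [507.6, 216.8], [260.1, 237.4]]
strap corner [ 12.182188   -78.86384539  50.        ] [11.97340239 85.53371236 50.        ]
```

drive_tool --increments '[[[0.06, 0, 0], [0, 0, 0]], [[0.07, 0, 0], [0, 0, 0]], [[0.07, 0, 0], [0, 0, 0]], [[0, 0, 0], [0, 0, 0]]]'

```text
time_s: 26.6
tool_pos: [0.5741, 0.0217, 0.1042]
tool_rot: [-90.2, 61.4, -10.0]
force: [1.1, 0.7, -2.1]
grip_width: 0.0169
```

```bash
python3 sw.py 270 19
```

```text
t 26.6 bed [ 30.4 -17.8  24.6] jaw 90.2 knob ang 270.2 r 85.8 tilt 0.05 q [  3.4  -6.3 -14.6 126.5  15.5  33.7  57.8] Fbed [-0.2  0.9 -2.3] M [ 0.23  0.63 -0.01] w 0.0169
cur bed pos [ 30.4 -17.8  24.6] target world [0.5765 0.0219 0.0991]
rotvec deg cur->tgt [ 0.24  0.05 -0.02] units [ 0.002   0.0004 -0.0002] | shift in TARGET tool axes units [0.141 0.009 0.016] in current axes [0.141 0.009 0.016]
```

drive_tool --increments '[[[0.06, 0, 0], [0, 0, 0]], [[0.05, 0, 0], [0, 0, 0]], [[0, 0, 0], [0, 0, 0]]]'

```text
time_s: 26.9
tool_pos: [0.5763, 0.0214, 0.1006]
tool_rot: [-90.2, 61.3, -10.0]
force: [0.6, -1.0, -1.8]
grip_width: 0.0167
```

```bash
python3 sw.py 270 19
```

```text
t 26.9 bed [ 30.6 -17.7  20.4] jaw 90.2 knob ang 270.4 r 85.7 tilt 0.05 q [  3.5  -5.8 -14.6 126.5  15.9  33.1  57.4] Fbed [-0.2 -0.9 -2. ] M [ 0.16  0.61 -0.02] w 0.0167
cur bed pos [ 30.6 -17.7  20.4] target world [0.5765 0.0219 0.0991]
rotvec deg cur->tgt [0.25 0.05 0.01] units [0.0021 0.0004 0.0001] | shift in TARGET tool axes units [0.036 0.015 0.013] in current axes [0.036 0.015 0.013]
```

Underside about 1.4 mm above the block; lower the rest in small steps.

drive_tool --increments '[[[0.025, 0, 0], [0, 0, 0]], [[0.02, 0, 0], [0, 0, 0]], [[0, 0, 0], [0, 0, 0]]]'

```text
time_s: 27.2
tool_pos: [0.5773, 0.0213, 0.0996]
tool_rot: [-90.1, 61.3, -9.9]
force: [-1.6, 0.8, 0.0]
grip_width: 0.0168
```

```bash
python3 sw.py 270 19
```

```text
t 27.2 bed [ 31.  -17.6  19.1] jaw 90.3 knob ang 270.7 r 85.6 tilt 0.07 q [  3.5  -5.6 -14.6 126.5  16.1  33.   57.3] Fbed [-1.5  0.5  0.8] M [ 0.12  0.7  -0.06] w 0.0168
cur bed pos [ 31.  -17.6  19.1] target world [0.5765 0.0219 0.0991]
rotvec deg cur->tgt [0.25 0.06 0.04] units [0.0021 0.0005 0.0004] | shift in TARGET tool axes units [0.002 0.025 0.01 ] in current axes [0.002 0.025 0.01 ]
```

drive_tool --increments '[[[0.015, 0, 0], [0, 0, 0]], [[0, 0, 0], [0, 0, 0]]]'

```text
time_s: 27.4
tool_pos: [0.5774, 0.0213, 0.0996]
tool_rot: [-90.2, 61.3, -10.0]
force: [-7.6, 0.2, 6.3]
grip_width: 0.0168
```

drive_tool --increments '[[[0, 0, 0], [0, 0, 0]], [[0, 0, 0], [0, 0, 0]], [[0, 0, 0], [0, 0, 0]], [[0, 0, 0], [0, 0, 0]], [[0, 0, 0], [0, 0, 0]], [[0, 0, 0], [0, 0, 0]], [[0, 0, 0], [0, 0, 0]]]' --hand 0.2

```text
time_s: 28.1
tool_pos: [0.5776, 0.0212, 0.0988]
tool_rot: [-90.1, 61.3, -9.9]
force: [-0.0, 0.7, -0.2]
grip_width: 0.0513
```

```bash
python3 sw.py 270 19; python3 look.py B wrist side; python3 -c "
import cv2;b=cv2.imread('pics/B_side.png')[130:260,280:400];cv2.imwrite('pics/B5.png',cv2.resize(b,None,fx=4.5,fy=4.5,interpolation=2))"
```

```text
t 28.1 bed [ 30.9 -17.7  18.3] jaw 90.3 knob ang 270.6 r 85.7 tilt 0.07 q [  3.5  -5.5 -14.6 126.5  16.1  32.9  57.2] Fbed [-0.2  0.6 -0.2] M [0.17 0.47 0.01] w 0.0513
cur bed pos [ 30.9 -17.7  18.3] target world [0.5765 0.0219 0.0991]
rotvec deg cur->tgt [0.25 0.06 0.03] units [0.0021 0.0005 0.0003] | shift in TARGET tool axes units [-0.018  0.022  0.011] in current axes [-0.018  0.022  0.011]
28.2 [0.5775 0.0212 0.0989] [-90.14  61.32  -9.95] [  3.5  -5.5 -14.6 126.5  16.1  32.9  57.2] [ 0.4  1.1 -0.1] 0.05179212945352709
```

View pics/B5.png

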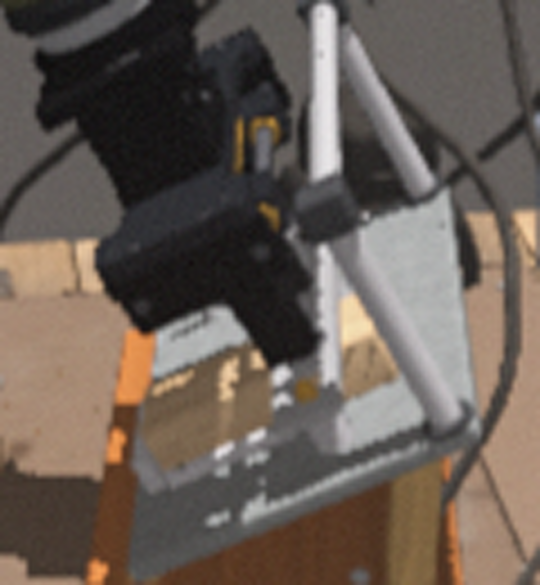

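View pics/B_wrist.png

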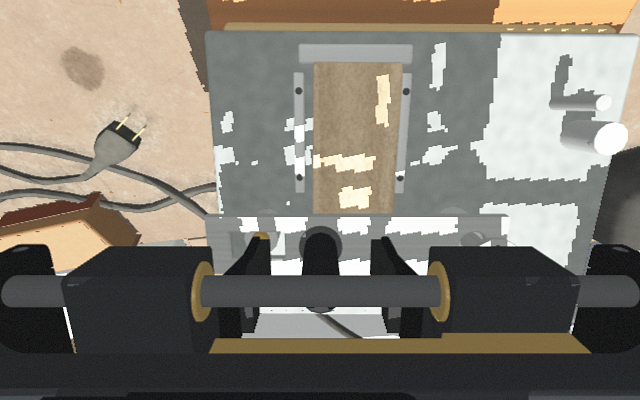

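drive_tool --increments '[[[-0.15, 0, 0], [0, 0, 0]], [[-0.3, 0, 0], [0, 0, 0]], [[-0.4, 0, 0], [0, 0, 0]], [[-0.5, 0, 0], [0, 0, 0]], [[-0.5, 0, 0], [0, 0, 0]], [[-0.4, 0, 0], [0, 0, 0]], [[-0.3, 0, 0], [0, 0, 0]], [[0, 0, 0], [0, 0, 0]]]'

```text
time_s: 29.0
tool_pos: [0.5319, 0.0311, 0.1889]
tool_rot: [-90.1, 61.3, -9.8]
force: [0.2, 0.2, 0.1]
grip_width: 0.0523
```

```bash
python3 sw.py; python3 look.py C wrist side scene; python3 -c "
import cv2;b=cv2.imread('pics/C_side.png')[130:260,280:400];cv2.imwrite('pics/C5.png',cv2.resize(b,None,fx=4.5,fy=4.5,interpolation=2))"
```

```text
t 29.0 bed [ 33.1 -15.9 119.7] jaw 90.3 knob ang 272.1 r 84.0 tilt 0.11 q [ -4.  -17.3  -9.  124.9  11.4  46.1  61. ] Fbed [ 0.1  0.2 -0. ] M [ 0.22  0.46 -0.01] w 0.0523
29.15 [0.5313 0.0305 0.1878] [-90.2   61.38  -9.97] [ -3.8 -17.3  -9.2 125.   11.4  46.1  61. ] [-0.   0.5 -0.1] 0.05211062124414626
```

View pics/C5.png

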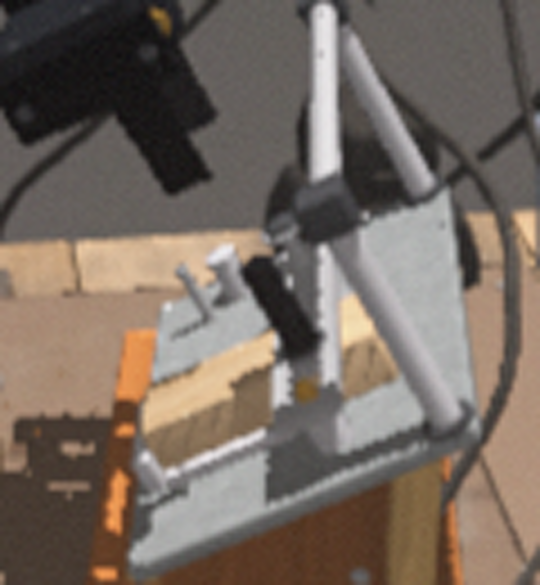

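View pics/C_wrist.png

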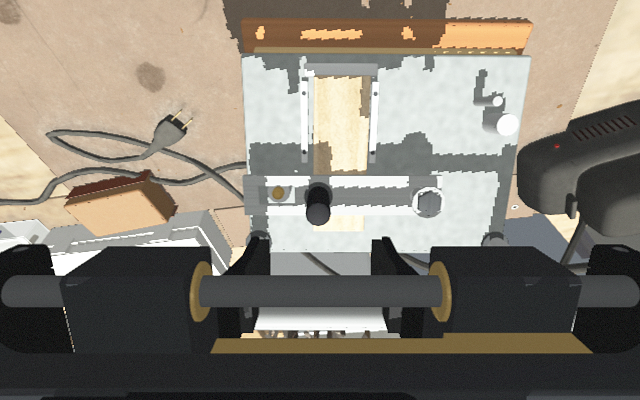

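View pics/C_scene.png

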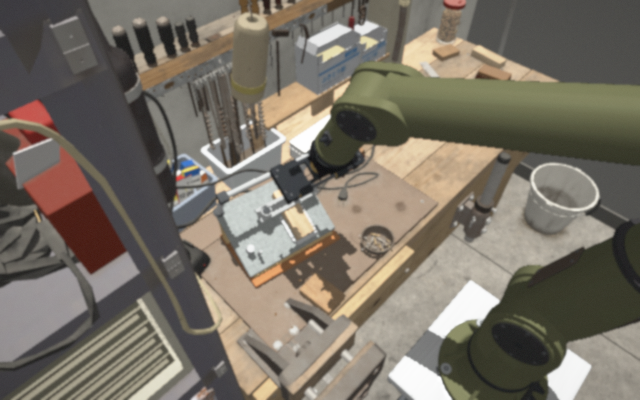

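```bash
python3 -c "
from cell import env;print(env.get_obs()['qpos'][1])
import cv2;b=cv2.imread('pics/C_wrist.png')[40:260,230:540];cv2.imwrite('pics/C6.png',cv2.resize(b,None,fx=2.5,fy=2.5,interpolation=2))
import sys;sys.path.insert(0,'.')
from h import *
loadcam('C')
print(proj('C',bed2w((0.5626,0.0418,-0.1757),[(-65,22.5,30),(-65,-22.5,30),(65,22.5,30),(30,-52,38),(30,68,63),(22,-37,36),(22,-67,36),(38,-37,36),(38,-67,36),(13,-80,36),(47,-80,36),(13,86,36),(30,-17,88)])).round(1).tolist())"
```

```text
-17.286226118997643
[[368.1, 75.6], [310.5, 75.3], [361.7, 231.6], [275.3, 195.3], [428.0, 204.2], [293.3, 185.5], [257.3, 185.4], [293.6, 203.9], [258.2, 203.8], [241.1, 174.7], [243.4, 213.9], [441.5, 175.5], [316.8, 213.8]]
```

View pics/C6.png

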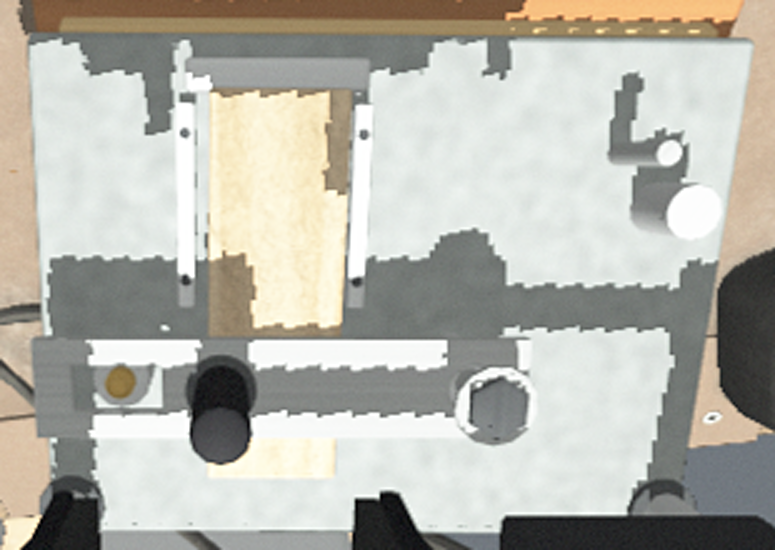

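drive_tool --increments '[[[0.15, 0, 0], [0, 0, 0]], [[0.1, 0, 0], [0, 0, 0]], [[0, 0, 0], [0, 0, 0]], [[0, 0, 0], [0, 0, 0]]]'

```text
time_s: 29.55
tool_pos: [0.5361, 0.0289, 0.1784]
tool_rot: [-90.2, 61.4, -10.1]
force: [-0.0, 0.5, -0.3]
grip_width: 0.0522
```

```bash
python3 sw.py; python3 look.py D side
python3 - <<'E'
import cv2,numpy as np
a=cv2.imread('pics/a_side.png').astype(int);b=cv2.imread('pics/D_side.png').astype(int)
for n,(x0,y0,x1,y1) in dict(tin=(238,255,290,300),sand=(378,292,442,360),offcut=(238,212,285,238)).items(): print(n,np.abs(a-b)[y0:y1,x0:x1].mean())
cv2.imwrite('pics/D2.png',np.hstack([a[200:370,230:450],b[200:370,230:450]]).astype('uint8'))
E
```

```text
t 29.55 bed [ 32.  -17.3 108.3] jaw 90.2 knob ang 271.4 r 85.3 tilt 0.08 q [ -3.6 -16.1  -9.2 125.3  11.8  44.7  60.7] Fbed [-0.2  0.5 -0.3] M [0.2  0.42 0.01] w 0.0522
29.6 [0.5362 0.029  0.1787] [-90.23  61.41 -10.06] [ -3.6 -16.2  -9.2 125.3  11.8  44.8  60.7] [ 0.  -0.   0.7] 0.0521943826453596
tin 14.851994301994303
sand 8.623008578431373
offcut 30.360611020185488
```

View pics/D2.png

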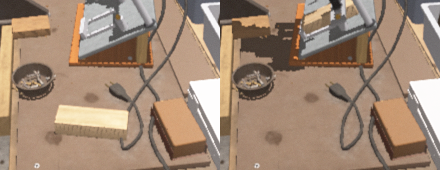

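```bash
python3 -c "
from cell import env;print(env.sign_off())"
```

```text
the job is handed in; nothing more can be done
None
```

The job is done and handed in at about 29.6 s. The block is seated in the jig and the strap lies flat across it with its slot over the second bolt; no verdict was reported.

**What I did**
- **Block:** I gripped it, leaned it with the bed and lowered it between the guide strips. I then slid it down until the force along the slope rose to about 8.5 N with no further movement, and let go.
- **Strap:** I gripped the knob, lifted the strap about 16 mm and swung it 140°, turning the wrist with it. I lowered the slot over the second bolt until the strap met the block, pressing with about 10 N. Then I let go and backed off.

**Last checks (pictures and state)**
- The block's lower end lies at the stop to within about 1 mm. It sits roughly 1–2 mm left of centre, inside the 5 mm play.
- The brass tip shows inside the slot. The strap's edges match the flat final position to about 1 pixel, and nothing touches the robot.
- The tin and sanding block look unmoved in before and after pictures. The offcut was in the arm's shadow in the last picture but appears to be in the same place.

**What failed or disagreed**
- **Failed grasps:** The first two tries at the block missed. On the first I lifted before the fingers had finished closing. The second showed that the real fingertips end about 28 mm short of the reported TCP, so the fingers closed above the block. I allowed for this afterwards.
- **Knob width:** The gripper read about 17 mm on the 18 mm knob, but the grip held throughout.
- **Joint 2:** It came to its lower limit on the final retreat (-17.286° against -17.29°), and near it once earlier (-17.2°). I moved it off to about -16° before handing in.

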